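# Start the flange nut on the clamp stud

### The arm

A 6-joint arm with a two-finger parallel gripper is mounted at the origin on a cart in front of the work surface, level with it; the furniture and walls round the work are solid. World frame = base frame: x ahead of the robot, y to its left, z up, the work surface at z = 0. Lengths are in m, angles in degrees, forces in N, time in s.
With the tool pointing down it reaches from about 0.35 to 0.775 m from the base axis. Payload 7.3 kg.
Tool frame: the origin (TCP) lies on the centre line of the jaws, within the pads' length; the fingertips stand 17 mm ahead of it and the grasp point (between the pads) lies 2 mm behind it; z points along the fingers, y is the direction in which the jaws open and shut (so a half turn about z gives the same grasp; the last joint's range is limited). The gripper opens to 92 mm and grips with 3 to 60 N. Pads are 19 mm wide; open, the fingers measure 130 mm over their backs; the gripper's body (75 mm by 190 mm) begins 47 mm behind the grasp point.
Start: joints at [-84.225, 19.595, 87.324, -0, 73.075, -8.365], TCP at [0.128, -0.509, 0.207] pointing down, gripper open.
Joint ranges: [-145.02, 145.02], [-44.19, 115.74], [2.07, 154.8], [-57.11, 237.11], [16.16, 152.29], [-177.93, 177.93]. Speed limits (degrees/s): [147.25, 147.25, 180, 180, 180, 180].

### API

Orientations are given as a 3x3 rotation matrix whose columns are the frame's x, y, z axes.
In Python, from cell import ctrl, read_camera, close_job, spotter gives the robot as it stands. The module is installed in compiled form; this text tells all that it offers.
- The arm moves only by the shell command python3 -m jog 'ROWS' [FORCE]. ROWS is JSON, a list of rows, each an object of numbers: "jaw": the closure, from 0 (fully open) to 1 (shut); "tx", "ty", "tz": the shift along the tool's x, y, z in m; "ax", "ay", "az": the turn, a rotation vector about the tool's x, y, z in rad. In form: [{"jaw": .., "tx": .., "ty": .., "tz": .., "ax": .., "ay": .., "az": ..}, ...]. A call has exactly 5 rows; each row shifts and turns the commanded pose from where the row before left it, along the tool's axes as they then stand; what a row does not reach is not made up. A row lasts 1/8 s, in which the tool goes at most 62.5 mm and 10.7 degrees, less where a joint would pass 70% of its speed; a pose out of reach is approached as far as the arm can. A call with a gripper value outside its range is refused whole. The fingers move at their own pace and stop on an object; FORCE is the grip in N (left out, the last holds). Time passes only in rows, so rows that do not move let the fingers close, or fill a call up. It gives the time, the measured TCP pose, the force and the opening at its end, in the units of the state.
- ctrl.sense(): the state, without advancing time (a new reading comes with each control period).
- read_camera(name): name is "scene" or "top"; returns a dict with "frame" (480x640x3 uint8, red, green, blue), "fx", "fy", "cx", "cy" (pixels), "k1" (the pictures are not rectified: a ray, as slopes to the right and down, at radius r is drawn at 1 + k1 r^2 times it, then the intrinsics apply), "R" (3x3) and "t" (3): a world point X has camera coordinates R X + t. Camera axes: x right, y down, z forward; pixel columns grow to the right and rows downward; lengths in m; the calibration is good to about 2 mm. A picture is of the moment at which its call begins. There is no depth.
- close_job(): hands the job in, once; it reports no verdict.
Trained networks look in the newest picture that a camera, given by its name, has taken for a name from the list of things; names that differ only in an ending like _2 or _b are one class to them, and where a whole thing is asked for, a point or a joint stands for the part that bears it (a point fixed in the world has none). Each returns a list of dicts, best first, with "confidence" (0 to 1); they miss things now and then, are a little off and sometimes report something else, mostly with a low value. They report only what shows in the picture. A call takes as long as a camera call.
- spotter.boxes_of(camera, query): "position" ([x, y, z] in m, in world coordinates, good to about 4 mm: the middle of the surface that is visible of it).
The state is a dict: "t": time; "joint_positions": joint angles; "qvel": joint speeds; "tau": joint torques, N m; "tool_pos": TCP position; "tool_rot": TCP orientation; "ft_force": force on the tool from outside, world axes, zero at the start; "torque": the same for the moment, N m; "finger_gap": finger opening in m.
Only numpy, scipy, OpenCV 4.12 (cv2) and the standard library are available. Lean on these libraries where they do the work, as an engineer would, in place of code of your own. Each camera call takes 0.05 s, during which the arm holds its last target.

### The job

Take the black flange nut off the sloping rack and set it square on the clamp stud, then back it off (anticlockwise from above), pressing lightly, until you feel it drop into the thread, and run it on clockwise until it comes to the stop, never forcing it. Let go of it, then press the green key on the sloping terminal firmly to report the nut as started. Leave the brass nut on the rack, the red key and the other things alone.

Things in the scene. Friction and masses are not known exactly. Their poses are not given: they have to be found in the camera images.
- black_nut_mid (a point): Black flange nut: hexagon 54 mm across flats, 60 mm tall overall, on a round flange 72 mm wide, 7 mm thick at its foot; bore 27 mm. 0.25 to 0.5 kg. Point: on the axis, 30 mm above the foot. z: axis, flange to open top; y: square to one pair of flats, the others at 60 degrees. How its two thread starts stand inside cannot be told from outside: back it off to find them.
- black_nut: The same black nut; origin at the centre of its foot, same axes.
- brass_nut_mid (a point): Brass nut on the other peg of the rack, same shape and same point; stays where it is. Which peg holds which nut varies; the pegs are 110 mm apart.
- rack: Blue sloping rack, 206 mm wide; origin under its middle, on the bench, y along the row of pegs, z up. Its face slopes 30 degrees, so the pegs (and the nuts on them) lean towards its own -x: direction (-0.5, 0, 0.87) in this frame. Pegs 23 mm thick, standing 34 mm out of the face (last 10 mm tapered); a nut must be drawn off along its peg.
- stud_tip (a point): Top end of the upright fixed steel stud, on its axis, 88 mm above the bench. The plain nose is 24 mm thick and 38 mm long (last 10 mm tapered to 14 mm). The nut slips over it with 1.5 mm play all round and comes to rest on the thread's crest with black_nut_mid 12 mm below this point, or 6 mm if it rests on two small stops, which bar turning it clockwise up there.
- thread_crest (a point): Point on the stud's axis 38 mm below its tip, where the coarse right-handed two-start thread (36 mm wide) begins. Backed off with a light push, the nut drops about 15 mm after at most 180 degrees (at once, if by luck in line), and goes no farther anticlockwise. Clockwise it then runs 75 to 95 degrees, sinking 1 mm per 15 degrees, to a hard stop: black_nut_mid 33 mm below stud_tip.
- fixture: The fixed 120 mm square steel plate, 12 mm thick, with a grey strap on it, that carries the stud in its middle; origin under its middle, on the bench. Fixture and terminal may stand left or right.
- green_key_face (a point): Centre of the face of the green membrane key (36 mm up the slope by 40 mm across) on the terminal, a grey panel 130 by 112 mm sloping 30 degrees. z points out of the key's face, y across the panel. Press along -z with shut fingers: it starts to give at 3 N, is down after 1.5 mm at 6 N and registers at 5 N. More than 60 N breaks it.
- green_key: The green key; origin at the centre of its underside, 4 mm under its face.
- red_key_face (a point): Same point of the red key (same size), 60 mm beside the green one; not to be pressed.
- red_key: The red key; origin at the centre of its underside.
- oil_can: Green oil can, 68 mm body, 93 mm tall, with a thin spout up to 176 mm; origin at the centre of its foot. Stands between fixture and terminal; a bystander.

How it is judged (in metres and radians):
On the way, in this order (a step that is already met when the one before it is completed fails the run):
1. the black nut is set square over the stud, on the thread (horizontal distance between black_nut_mid and stud_tip below 0.006 m and angle between black_nut_mid's own z axis and vertical below 0.15 rad and z of black_nut_mid in the frame of stud_tip below -0.002 m).
2. it has dropped into the thread (horizontal distance between black_nut_mid and stud_tip below 0.006 m and angle between black_nut_mid's own z axis and vertical below 0.15 rad and z of black_nut_mid in the frame of stud_tip below -0.024 m), for 0.1 s.
3. it has been run on clockwise to the stop and let go (horizontal distance between black_nut_mid and stud_tip below 0.006 m and angle between black_nut_mid's own z axis and vertical below 0.15 rad and z of black_nut_mid in the frame of stud_tip below -0.0305 m and contact force between the fingers and black_nut below 0.1 N), for 0.2 s.
4. the green key is pressed with at least 5 N (contact force between the fingers and green_key above 5 N), for 0.1 s.
At the end, for the whole second after the job is handed in: The black nut stands on the stud upright (within 0.15 rad), on its axis within 6 mm, run on into the thread so that its middle is at least 30.5 mm below the stud's tip; it is at rest and let go, the green key is released again, and the brass nut has stayed within 10 mm of its place on the rack (horizontal distance between black_nut_mid and stud_tip below 0.006 m and angle between black_nut_mid's own z axis and vertical below 0.15 rad and z of black_nut_mid in the frame of stud_tip below -0.0305 m and linear speed of black_nut below 0.02 m/s and contact force between anything else and green_key below 0.5 N and distance of brass_nut_mid from where it was at the start of the episode below 0.01 m); the robot touches nothing.
It fails at once if the brass nut is taken off or shifted by more than 20 mm (distance of brass_nut_mid from where it was at the start of the episode above 0.02 m).
It fails at once if the red key is pressed (2.5 N) (contact force between anything else and red_key above 2.5 N).
It fails at once if the green key is punched with more than 60 N (contact force between anything else and green_key above 60 N).
It fails at once if the nut is forced before it has dropped in: over 70 N between nut and fixture while its middle is less than 18 mm below the stud tip (z of black_nut_mid in the frame of stud_tip above -0.018 m and contact force between black_nut and fixture above 70 N).
It fails at once if the oil can is shifted by more than 30 mm (distance of oil_can from where it was at the start of the episode above 0.03 m).
It also fails if it takes over 72 s, if anything falls off the work surface, if the arm or the gripper's body presses on something with over 40 N, if the wrist force passes 120 N, or if a joint passes its speed limit or range.

## Working session

There is one attempt and no reset: what is moved stays moved. The work goes in short steps, Python scripts to look and compute and a shell command to move; the robot and the scene stay as the last step left them, time stands still between calls to the robot, and variables do not carry over. Pictures are saved under pics/ and viewed, and the job is handed in when it is done.

```bash
mkdir -p pics; python3 - <<'E'
from cell import ctrl, read_camera, spotter
import cv2, numpy as np
s=ctrl.sense(); print(s)
for c in ("scene","top"):
    d=read_camera(c); cv2.imwrite(f"pics/{c}0.png",d["frame"][:,:,::-1])
    print(c,d["fx"],d["fy"],d["cx"],d["cy"],d["k1"],np.round(d["R"],4).tolist(),d["t"])
    for q in ("black_nut","brass_nut_mid","rack","stud_tip","fixture","green_key","red_key","oil_can"):
        try: print(q,[(round(b["confidence"],2),np.round(b["position"],4).tolist()) for b in spotter.boxes_of(c,q)[:2]])
        except Exception as e: print(q,e)
E
```

```text
{'t': 0.0, 'joint_positions': array([-8.42234161e+01,  1.96356544e+01,  8.73781519e+01,  1.74554668e-03,
        7.30753877e+01, -8.36518050e+00]), 'qvel': array([ 0.14006886, -0.01144498, -0.08924307,  0.08332072,  0.10774604,
        0.01753285]), 'tau': array([-7.35075378e-05, -4.31246281e+01, -2.44226897e+01,  7.17032701e-02,
        5.58798818e-02, -1.08195322e-04]), 'tool_pos': array([ 0.12825463, -0.50863029,  0.20584647]), 'tool_rot': array([[ 9.69696369e-01,  2.44313191e-01, -1.27686276e-04],
       [ 2.44313091e-01, -9.69695161e-01,  1.55175743e-03],
       [ 2.55298047e-04, -1.53592898e-03, -9.99998788e-01]]), 'ft_force': array([-0.35451187,  0.02786283,  0.90757953]), 'torque': array([-0.03587447, -0.00386941, -0.02549113]), 'finger_gap': 0.09205735323621062}
scene 488.4370932686331 488.4370932686331 322.5062571308598 239.29029172813293 0.013514622998997479 [[-0.8, -0.5998, -0.0146], [-0.44, 0.6031, -0.6653], [0.4079, -0.5258, -0.7464]] [0.39127782 0.30039874 0.69359288]
black_nut [(0.95, [0.5738, 0.0095, 0.0899])]
brass_nut_mid [(0.94, [0.573, 0.115, 0.0935])]
rack [(0.9
[... 189 characters left out ...]
86])]
red_key [(0.62, [0.4554, -0.1893, 0.074])]
oil_can [(0.78, [0.4255, 0.0066, 0.0571])]
top 532.4120505396495 532.4120505396495 314.3846431524001 239.63907775288692 -0.04777074846845509 [[-0.0086, -0.9999, -0.0142], [-0.9952, 0.0099, -0.0977], [0.0978, 0.0133, -0.9951]] [-0.00865456  0.54466645  0.89351659]
black_nut [(0.81, [0.5808, -0.0031, 0.0896]), (0.24, [0.5804, 0.1036, 0.0943])]
brass_nut_mid [(0.61, [0.5769, 0.1053, 0.0952])]
rack [(0.78, [0.6141, 0.0465, 0.0569])]
stud_tip [(0.86, [0.4743, 0.1128, 0.0146])]
fixture [(0.75, [0.4727, 0.1136, 0.0092])]
green_key [(0.83, [0.4536, -0.1325, 0.0782])]
red_key [(0.87, [0.4583, -0.1956, 0.076])]
oil_can [(0.84, [0.4386, -0.011, 0.0686])]
```

View pics/scene0.png

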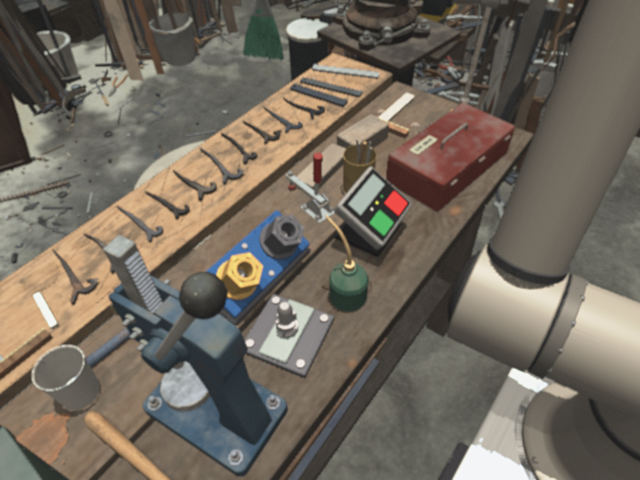

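View pics/top0.png

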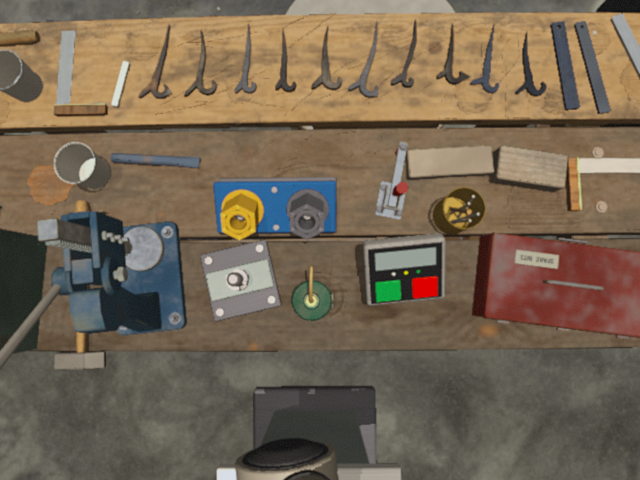

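```bash
python3 - <<'E'
import cv2
a=cv2.imread("pics/top0.png");b=cv2.imread("pics/scene0.png")
cv2.imwrite("pics/c1.png",cv2.resize(a[170:330,190:350],None,fx=4.9,fy=3.75*1.0,interpolation=cv2.INTER_CUBIC) if 0 else cv2.resize(a[170:320,195:345],(600,600),interpolation=cv2.INTER_CUBIC))
cv2.imwrite("pics/c2.png",cv2.resize(b[200:380,200:360],(534,600),interpolation=cv2.INTER_CUBIC))
cv2.imwrite("pics/c3.png",cv2.resize(a[225:315,350:460],(733,600),interpolation=cv2.INTER_CUBIC))
E
```

```text
(no output)
```

View pics/c1.png

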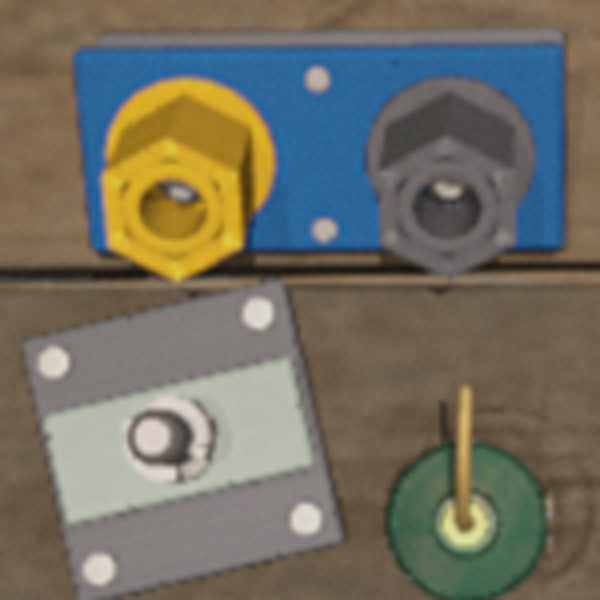

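View pics/c2.png

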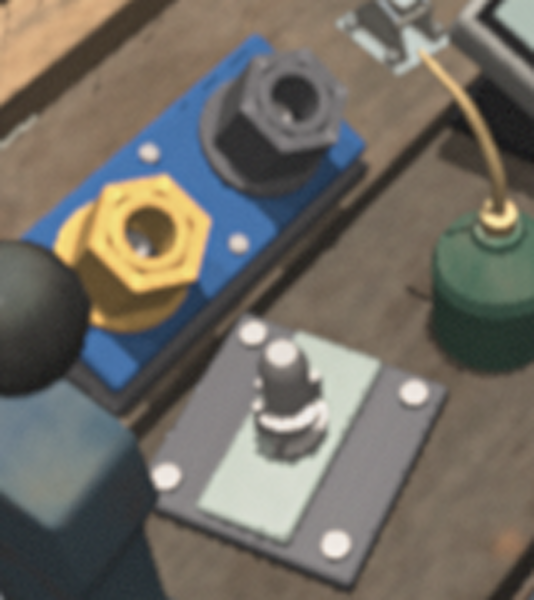

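View pics/c3.png

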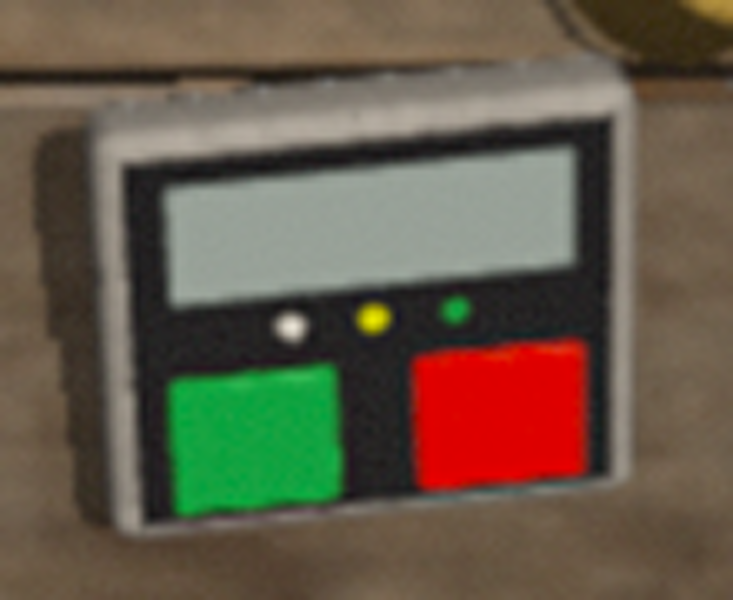

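```bash
python3 - <<'E'
import cv2,numpy as np
a=cv2.imread("pics/top0.png");b=cv2.imread("pics/scene0.png")
def crop(im,x,y,w,h,n,s=10):
    c=cv2.resize(im[y:y+h,x:x+w],None,fx=s,fy=s,interpolation=cv2.INTER_CUBIC)
    c=np.clip(c.astype(float)*1.7,0,255).astype(np.uint8)
    for i in range(0,w,10):
        cv2.putText(c,str(x+i),(i*s,10),0,.4,(255,255,255),1); c[::,i*s]=(c[:,i*s]*.6+60).astype(np.uint8)
    for i in range(0,h,10):
        cv2.putText(c,str(y+i),(0,i*s+12),0,.4,(255,255,255),1); c[i*s]=(c[i*s]*.6+60).astype(np.uint8)
    cv2.imwrite(n,c)
crop(a,280,180,60,60,"pics/d1.png")
crop(b,255,205,60,60,"pics/d2.png")
crop(a,195,235,90,90,"pics/d3.png",6)
crop(b,240,290,100,90,"pics/d4.png",6)
E
```

```text
(no output)
```

View pics/d1.png

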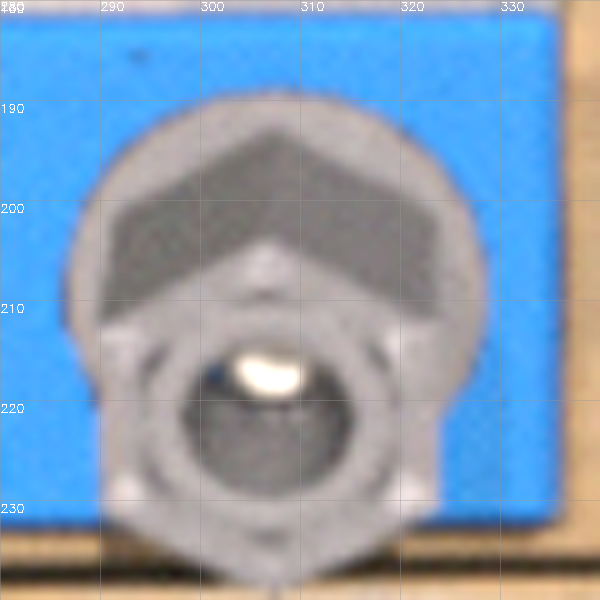

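View pics/d2.png

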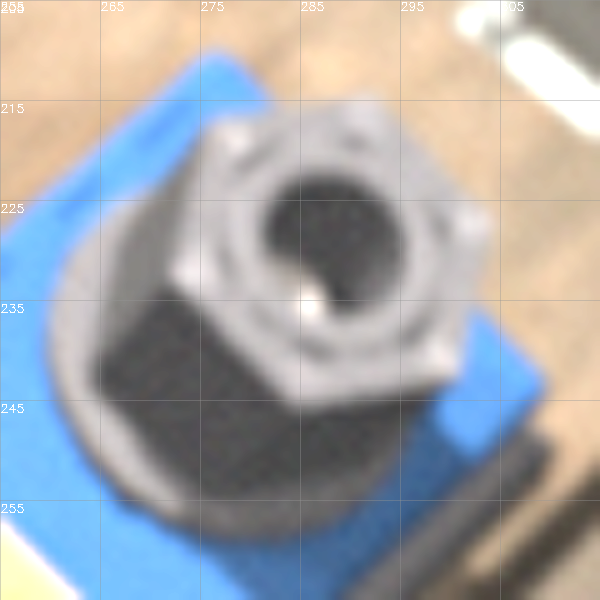

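View pics/d3.png

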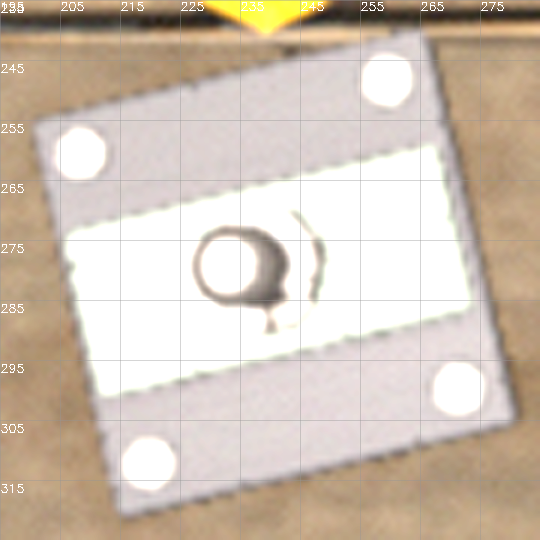

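View pics/d4.png

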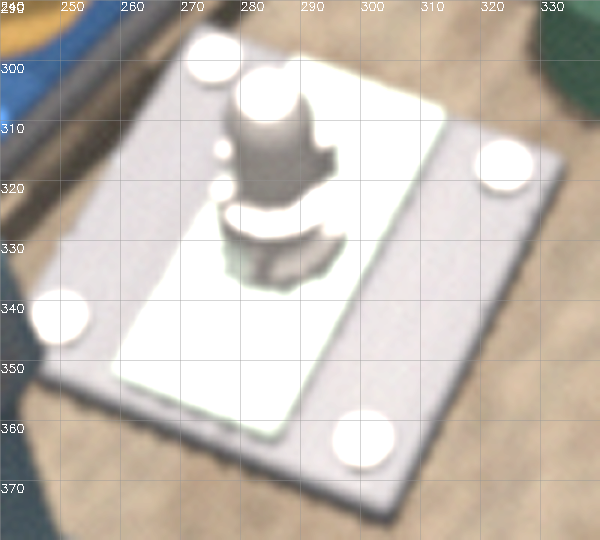

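```bash
cat > h.py <<'E'
import numpy as np, cv2
from scipy.optimize import least_squares
C={"scene":dict(f=488.4370932686331,cx=322.5062571308598,cy=239.29029172813293,k1=0.013514622998997479,R=np.array([[-0.8,-0.5998,-0.0146],[-0.44,0.6031,-0.6653],[0.4079,-0.5258,-0.7464]]),t=np.array([0.39127782,0.30039874,0.69359288])),
"top":dict(f=532.4120505396495,cx=314.3846431524001,cy=239.63907775288692,k1=-0.04777074846845509,R=np.array([[-0.0086,-0.9999,-0.0142],[-0.9952,0.0099,-0.0977],[0.0978,0.0133,-0.9951]]),t=np.array([-0.00865456,0.54466645,0.89351659]))}
def proj(c,X):
    c=C[c]; p=np.atleast_2d(X)@c["R"].T+c["t"]; s=p[:,:2]/p[:,2:]; r2=(s**2).sum(1,keepdims=True)
    return s*(1+c["k1"]*r2)*c["f"]+[c["cx"],c["cy"]]
def Rz(a): c,s=np.cos(a),np.sin(a); return np.array([[c,-s,0],[s,c,0],[0,0,1]])
def Ry(a): c,s=np.cos(a),np.sin(a); return np.array([[c,0,s],[0,1,0],[-s,0,c]])
E
python3 - <<'E'
from h import *
hexc=31.18e-3
def nut(p):
    x,y,z,yaw,spin=p   # foot centre
    R=Rz(yaw)@Ry(-np.pi/6)@Rz(spin)
    f=lambda P: np.atleast_2d(P)@R.T+[x,y,z]
    a=np.arange(6)*np.pi/3
    v=np.c_[hexc*np.cos(a),hexc*np.sin(a)]
    top=f(np.c_[v,np.full(6,.060)]); lo=f(np.c_[v,np.full(6,.007)])
    b=np.arange(72)*np.pi/36
    fl=f(np.c_[.036*np.cos(b),.036*np.sin(b),np.full(72,.007)])
    return top,lo,fl,f([[0,0,.06]])
# vertex at angle 0 = uphill (+x rack)
T={"top":{0:(306.5,203.5),3:(307.5,238.5),1:(290.2,212.5),2:(290.,231.5),4:(323.8,231),5:(323.8,212)}}
S={4:(276,216.5),5:(0,0)}
def res(p,full=False):
    top,lo,fl,bo=nut(p); r=[]
    P=proj("top",top)
    for k,v in T["top"].items(): r.append(P[k]-v)
    r.append((proj("top",bo)[0]-(306.8,221.5))*1.5)
    L=proj("top",lo); r+= [L[0]-(307.5,193), L[1]-(291.5,202), L[5]-(323,202)]
    F=proj("top",fl); r.append([F[:,1].min()-189,F[:,0].min()-286.3]); r.append([F[:,0].max()-328.8,0])
    P=proj("scene",top)
    # assign by nearest
    for m in [(276,216.5),(292,214.3),(304.3,227),(301,243.5),(284.8,245.8),(272,231.5)]:
        d=P-m; r.append(d[np.argmin((d**2).sum(1))])
    r.append((proj("scene",bo)[0]-(288.5,228.8))*1.5)
    L=proj("scene",lo)
    for m in [(264.7,244),(277,254.5)]:
        d=L-m; r.append(d[np.argmin((d**2).sum(1))])
    F=proj("scene",fl); r.append([F[:,0].min()-259.3,F[:,1].max()-258.8])
    return np.array(r) if full else np.ravel(r)
s=least_squares(res,[.6,0,.045,0,0],loss="soft_l1")
print(np.round(s.x[:3],4),np.degrees(s.x[3:])); print(np.round(res(s.x,True),1).tolist())
np.save("nut.npy",s.x)
# fixture
def fx(p):
    x,y,a=p; c=.06*np.array([[1,1],[1,-1],[-1,-1],[-1,1]])
    return np.c_[c@Rz(a)[:2,:2].T+[x,y],np.full(4,.012)]
mt=[(201,256),(265.5,240.5),(280.5,305),(215.5,320.5)]; ms=[(272.5,294.5),(333.5,317.5),(304.5,376.0),(247,352)]
def rf(p,full=False):
    r=[]
    for c,m in (("top",mt),("scene",ms)):
        P=proj(c,fx(p))
        for q in m:
            d=P-q; r.append(d[np.argmin((d**2).sum(1))])
    tip=[p[0],p[1],.088]
    r.append(2*(proj("top",tip)[0]-(233.3,279))); r.append(2*(proj("scene",tip)[0]-(284.6,306)))
    return np.array(r) if full else np.ravel(r)
s=least_squares(rf,[.47,.12,.2],loss="soft_l1"); print(np.round(s.x,4),np.degrees(s.x[2])); print(np.round(rf(s.x,True),1).tolist())
for c in ("top","scene"):
    print(c, proj(c,[[s.x[0],s.x[1],.088]]))
E
```

```text
[ 0.5951 -0.0033  0.0486] [ 0.55007353 -0.53659684]
[[0.4, 0.5], [0.1, 1.6], [-0.2, 0.9], [0.6, -0.0], [0.4, 0.1], [0.3, 1.0], [0.6, 1.3], [-0.1, -0.2], [-0.1, -0.2], [0.7, -0.6], [1.0, 0.1], [0.3, 0.0], [-0.6, 0.1], [-0.5, -0.2], [-0.5, -0.3], [-0.5, -1.4], [-0.5, -0.6], [-0.4, 0.7], [-0.8, 0.8], [-2.0, -0.9], [-2.2, 0.9], [0.1, 0.0]]
[0.4744 0.1167 0.2316] 13.270642608325806
[[-1.5, -0.0], [0.2, -0.7], [1.0, 1.5], [-1.0, 2.4], [-0.2, -1.6], [1.0, -2.2], [0.4, -0.5], [-8.8, -3.5], [-0.6, 2.3], [-0.8, -0.4]]
top [[233.00161339 280.14372206]]
scene [[284.20351162 305.82346545]]
```

```bash
python3 - <<'E'
from h import *
def tri(a,b,x0=(.45,0,.1)):
    s=least_squares(lambda X: np.r_[proj("top",X)[0]-a,proj("scene",X)[0]-b],x0); return s.x,s.fun
print(tri((311.5,267),(327.5,216.5)))
print(tri((311.5,300),(349.5,265)))
for z in (.15,.176,.19): 
    s=least_squares(lambda X: proj("top",[X[0],X[1],z])[0]-(311.5,267),[.45,0]); print(z,s.x,proj("scene",[s.x[0],s.x[1],z]))
E
```

```text
(array([ 0.48871268, -0.0123925 ,  0.17139519]), array([ 0.88124667,  1.26071375, -1.67736443, -0.08862093]))
(array([ 0.44060237, -0.00985191,  0.08691138]), array([ 0.48904755,  0.72846413, -0.91602834, -0.03203294]))
0.15 [ 0.4915489  -0.01072031] [[323.91914301 225.56085099]]
0.176 [ 0.49033415 -0.01121999] [[324.5224674  214.35809125]]
0.19 [ 0.48968005 -0.01148905] [[324.86031888 208.08481285]]
```

```bash
python3 - <<'E'
import cv2,numpy as np
b=cv2.imread("pics/scene0.png")
c=cv2.resize(b[180:310,270:420],None,fx=4,fy=4,interpolation=cv2.INTER_CUBIC)
cv2.imwrite("pics/d5.png",c)
E
```

```text
(no output)
```

View pics/d5.png

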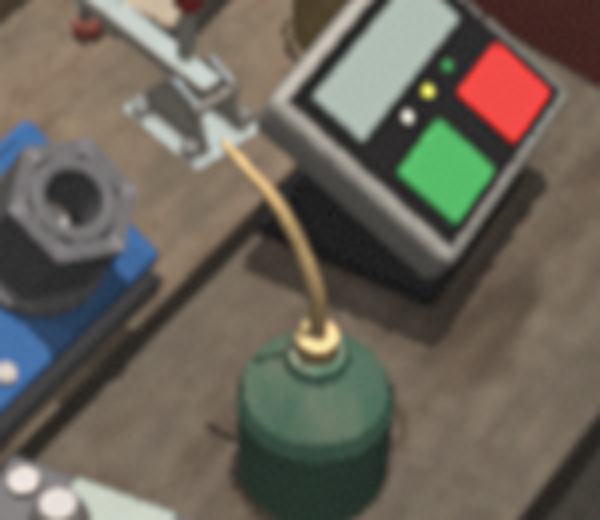

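```bash
cat > g.py <<'E'
import sys, numpy as np, json
from scipy.spatial.transform import Rotation as Ro
from cell import ctrl
def down(yaw=0,tilt=0):
    """tool x yaw (deg), tilt deg: tool z leans outward along yaw dir"""
    a=np.radians(yaw);b=np.radians(tilt);c,s=np.cos(b),np.sin(b)
    R=np.array([[c,0,s],[0,-1,0],[s,0,-c]])
    return Ro.from_euler('z',yaw,degrees=True).as_matrix()@R
def plan(p,R,n=None):
    s=ctrl.sense(); R0=np.array(s["tool_rot"]);p0=np.array(s["tool_pos"]);dp=np.array(p)-p0
    w=Ro.from_matrix(R0.T@R).as_rotvec()
    if n is None: n=max(1,int(np.ceil(max(np.linalg.norm(dp)/.060,np.degrees(np.linalg.norm(w))/10.4))))
    M=sum(R0@Ro.from_rotvec(w/n*k).as_matrix() for k in range(n))
    t=np.linalg.solve(M,dp)
    print("n",n,"t",np.round(t,4).tolist(),"a",np.round(w/n,4).tolist(),"dp",np.round(dp,4).tolist())
def st():
    s=ctrl.sense(); R=np.array(s["tool_rot"])
    print("t",round(s["t"],2),"p",np.round(s["tool_pos"],4),"yaw",round(np.degrees(np.arctan2(R[1,0],R[0,0])),1),"z",np.round(R[:,2],3),"F",np.round(s["ft_force"],1),"T",np.round(s["torque"],2),"gap",round(s["finger_gap"],4),"q",np.round(s["joint_positions"],1))
E
python3 - <<'E'
from g import *
plan([.30,-.35,.35],down(0,0))
plan([.5,-.0035,.33],down(0,15))
E
```

```text
n 5 t [0.0388, -0.0265, -0.0287] a [0.0, -0.0, 0.0494] dp [0.1717, 0.1591, 0.1435]
n 11 t [0.0409, -0.041, -0.0067] a [-0.0029, 0.0237, 0.0223] dp [0.3717, 0.5056, 0.1235]
```

```bash
python3 -m jog '[{"jaw":0,"tx":0.039,"ty":-0.0265,"tz":-0.029,"az":0.049},{"jaw":0,"tx":0.039,"ty":-0.0265,"tz":-0.029,"az":0.049},{"jaw":0,"tx":0.039,"ty":-0.0265,"tz":-0.029,"az":0.049},{"jaw":0,"tx":0.039,"ty":-0.0265,"tz":-0.029,"az":0.049},{"jaw":0,"tx":0.039,"ty":-0.0265,"tz":-0.029,"az":0.049}]' 30
python3 -c "
from g import *
st();plan([.52,-.0035,.30],down(0,15))"
```

```text
t 0.9 p [ 0.1283 -0.5091  0.2065] yaw 14.1 z [ 0. -0. -1.] F [-0.3  0.1 -0.5] T [ 0.03  0.   -0.03] gap 0.0915 q [-84.2  19.6  87.3   0.   73.1  -8.4]
n 11 t [0.0424, -0.0408, -0.0037] a [-0.0029, 0.0237, 0.0223] dp [0.3917, 0.5056, 0.0935]$[0]: bad value
```

```bash
python3 -m jog '[{"jaw":0.0,"tx":0.039,"ty":-0.0265,"tz":-0.029,"ax":0,"ay":0,"az":0.049},{"jaw":0.0,"tx":0.039,"ty":-0.0265,"tz":-0.029,"ax":0,"ay":0,"az":0.049},{"jaw":0.0,"tx":0.039,"ty":-0.0265,"tz":-0.029,"ax":0,"ay":0,"az":0.049},{"jaw":0.0,"tx":0.039,"ty":-0.0265,"tz":-0.029,"ax":0,"ay":0,"az":0.049},{"jaw":0.0,"tx":0.039,"ty":-0.0265,"tz":-0.029,"ax":0,"ay":0,"az":0.049}]' 30
python3 -c "
from g import *
st();plan([.52,-.0035,.30],down(0,15))"
```

```text
t: 1.52
tool_pos: [0.3019, -0.3483, 0.3527]
tool_rot: [[1.0, -0.0, 0.0], [-0.0, -1.0, -0.001], [0.0, 0.001, -1.0]]
ft_force: [0.4, -1.0, -0.5]
finger_gap: 0.0916
t 1.52 p [ 0.3019 -0.3483  0.3527] yaw -0.0 z [ 0.    -0.001 -1.   ] F [ 0.4 -1.  -0.5] T [-0.02 -0.04 -0.01] gap 0.0916 q [-58.6   8.3  79.6  -0.   92.   31.4]
n 7 t [0.0302, -0.0493, 0.011] a [0.0001, 0.0373, -0.0] dp [0.2181, 0.3448, -0.0527]
```

```bash
python3 -m jog '[{"jaw":0.0,"tx":0.03,"ty":-0.0495,"tz":0.005,"ax":0,"ay":0.037,"az":0},{"jaw":0.0,"tx":0.03,"ty":-0.0495,"tz":0.005,"ax":0,"ay":0.037,"az":0},{"jaw":0.0,"tx":0.03,"ty":-0.0495,"tz":0.005,"ax":0,"ay":0.037,"az":0},{"jaw":0.0,"tx":0.03,"ty":-0.0495,"tz":0.005,"ax":0,"ay":0.037,"az":0},{"jaw":0.0,"tx":0.03,"ty":-0.0495,"tz":0.005,"ax":0,"ay":0.037,"az":0}]'
python3 -c "
from g import *
st();plan([.56,-.0035,.25],down(0,15));plan([.579,-.0035,.18],down(0,15))"
```

```text
t: 2.15
tool_pos: [0.4525, -0.1001, 0.3379]
tool_rot: [[0.983, 0.001, 0.186], [0.001, -1.0, 0.0], [0.186, 0.0, -0.983]]
ft_force: [0.9, -1.0, -0.2]
finger_gap: 0.0919
t 2.15 p [ 0.4525 -0.1001  0.3379] yaw 0.1 z [ 0.186  0.    -0.983] F [ 0.9 -1.  -0.2] T [-0.    0.08 -0.03] gap 0.0919 q [-25.4   1.9  89.9   4.7  78.5  64. ]
n 3 t [0.0289, -0.0322, 0.0362] a [-0.0001, 0.025, 0.0005] dp [0.1075, 0.0966, -0.0879]
n 4 t [0.0225, -0.0241, 0.0453] a [-0.0001, 0.0188, 0.0004] dp [0.1265, 0.0966, -0.1579]
```

```bash
python3 -m jog '[{"jaw":0.0,"tx":0.026,"ty":-0.0320,"tz":0.02,"ax":0,"ay":0.025,"az":0},{"jaw":0.0,"tx":0.026,"ty":-0.032,"tz":0.03,"ax":0,"ay":0.025,"az":0},{"jaw":0.0,"tx":0.026,"ty":-0.0325,"tz":0.04,"ax":0,"ay":0.025,"az":0},{"jaw":0.0,"tx":0.012,"ty":0,"tz":0.045,"ax":0,"ay":0,"az":0},{"jaw":0.0,"tx":0.0,"ty":0,"tz":0.045,"ax":0,"ay":0,"az":0}]'
python3 - <<'E'
from g import *
st();plan([.5782,-.0035,.0755],down(0.5,15),5)
from cell import read_camera
import cv2
for c in ("scene","top"): cv2.imwrite(f"pics/{c}1.png",read_camera(c)["frame"][:,:,::-1])
E
```

```text
t: 2.78
tool_pos: [0.5831, -0.0044, 0.1811]
tool_rot: [[0.966, 0.003, 0.258], [0.003, -1.0, 0.0], [0.258, 0.0, -0.966]]
ft_force: [0.6, 0.4, -0.5]
finger_gap: 0.0916
t 2.77 p [ 0.5831 -0.0044  0.1811] yaw 0.2 z [ 0.258  0.    -0.966] F [ 0.6  0.4 -0.5] T [ 0.06  0.13 -0.07] gap 0.0916 q [-9.4 18.5 95.1  3.1 51.6 78.8]
n 5 t [-0.0064, -0.0002, 0.0202] a [0.0004, 0.0001, -0.0011] dp [-0.0049, 0.0009, -0.1056]
```

View pics/scene1.png

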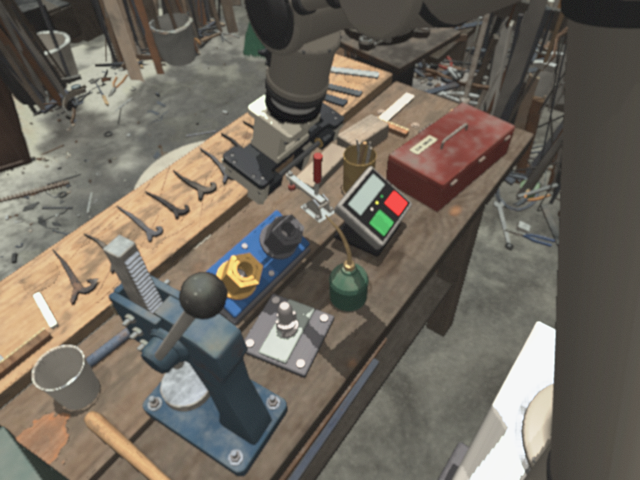

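View pics/top1.png

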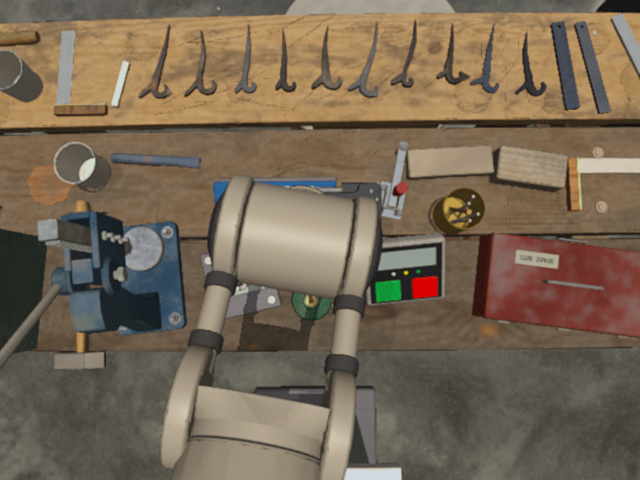

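```bash
python3 -m jog '[{"jaw":0.0,"tx":-0.006,"ty":0,"tz":0.016,"ax":0,"ay":0,"az":-0.001},{"jaw":0.0,"tx":-0.006,"ty":0,"tz":0.016,"ax":0,"ay":0,"az":-0.001},{"jaw":0.0,"tx":-0.006,"ty":0,"tz":0.016,"ax":0,"ay":0,"az":-0.001},{"jaw":0.0,"tx":-0.004,"ty":0,"tz":0.016,"ax":0,"ay":0,"az":-0.001},{"jaw":0.0,"tx":-0.004,"ty":0,"tz":0.016,"ax":0,"ay":0,"az":0}]'
python3 - <<'E'
from g import *
st();plan([.5782,-.0035,.0755],down(0.5,15),3)
E
```

```text
t: 3.5
tool_pos: [0.5782, -0.0055, 0.1]
tool_rot: [[0.966, 0.005, 0.26], [0.006, -1.0, -0.0], [0.26, 0.002, -0.966]]
ft_force: [-0.4, 0.3, -0.1]
finger_gap: 0.0915
t 3.5 p [ 0.5782 -0.0055  0.1   ] yaw 0.3 z [ 0.26  -0.    -0.966] F [-0.4  0.3 -0.1] T [0.04 0.18 0.  ] gap 0.0915 q [ -9.6  23.7 102.1   3.9  39.4  77.4]
n 3 t [-0.0021, -0.0007, 0.0079] a [0.0008, -0.0004, -0.001] dp [-0.0, 0.002, -0.0245]
```

```bash
python3 -m jog '[{"jaw":0.0,"tx":-0.0025,"ty":-0.001,"tz":0.010,"ax":0,"ay":0,"az":0},{"jaw":0.0,"tx":-0.0025,"ty":-0.001,"tz":0.010,"ax":0,"ay":0,"az":0},{"jaw":0.0,"tx":-0.001,"ty":0,"tz":0.004,"ax":0,"ay":0,"az":0},{"jaw":0.0,"tx":0,"ty":0,"tz":0,"ax":0,"ay":0,"az":0},{"jaw":0.0,"tx":0,"ty":0,"tz":0,"ax":0,"ay":0,"az":0}]'
python3 - <<'E'
from g import *
st();plan([.5782,-.0035,.0755],down(0.5,15),1)
from cell import read_camera
import cv2
for c in ("scene","top"): cv2.imwrite(f"pics/{c}2.png",read_camera(c)["frame"][:,:,::-1])
a=cv2.imread("pics/scene2.png")[130:300,200:360]; cv2.imwrite("pics/s2c.png",cv2.resize(a,None,fx=3.5,fy=3.5,interpolation=cv2.INTER_CUBIC))
E
```

```text
t: 4.12
tool_pos: [0.578, -0.0032, 0.0738]
tool_rot: [[0.966, 0.006, 0.258], [0.006, -1.0, 0.0], [0.258, 0.001, -0.966]]
ft_force: [-0.3, -0.7, 0.2]
finger_gap: 0.0917
t 4.12 p [ 0.578  -0.0032  0.0738] yaw 0.3 z [ 0.258  0.    -0.966] F [-0.3 -0.7  0.2] T [0.   0.25 0.01] gap 0.0917 q [ -9.3  26.  103.5   4.1  35.8  77.3]
n 1 t [0.0006, 0.0003, -0.0016] a [0.002, 0.0011, -0.0026] dp [0.0002, -0.0003, 0.0017]
```

View pics/s2c.png

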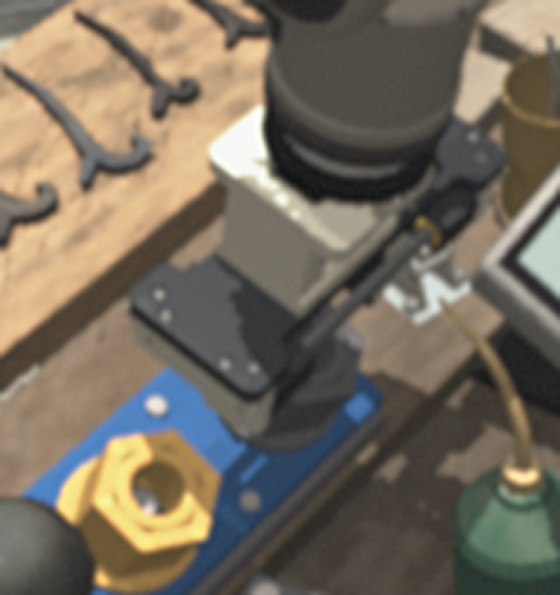

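```bash
python3 -m jog '[{"jaw":1.0,"tx":0,"ty":0,"tz":0,"ax":0,"ay":0,"az":0},{"jaw":1.0,"tx":0,"ty":0,"tz":0,"ax":0,"ay":0,"az":0},{"jaw":1.0,"tx":0,"ty":0,"tz":0,"ax":0,"ay":0,"az":0},{"jaw":1.0,"tx":0,"ty":0,"tz":0,"ax":0,"ay":0,"az":0},{"jaw":1.0,"tx":0,"ty":0,"tz":0,"ax":0,"ay":0,"az":0}]' 45
python3 -c "
from g import *
st()"
```

```text
t: 4.85
tool_pos: [0.5777, -0.0031, 0.0734]
tool_rot: [[0.966, 0.006, 0.257], [0.006, -1.0, 0.0], [0.257, 0.001, -0.966]]
ft_force: [0.2, 0.3, 1.1]
finger_gap: 0.0538
t 4.85 p [ 0.5777 -0.0031  0.0734] yaw 0.3 z [ 0.257  0.    -0.966] F [0.2 0.3 1.1] T [ 0.04  0.2  -0.01] gap 0.0538 q [ -9.3  26.  103.6   4.1  35.8  77.3]
```

```bash
python3 -m jog '[{"jaw":1.0,"tx":-0.0018,"ty":0,"tz":-0.007,"ax":0,"ay":0,"az":0},{"jaw":1.0,"tx":-0.0018,"ty":0,"tz":-0.007,"ax":0,"ay":0,"az":0},{"jaw":1.0,"tx":-0.0018,"ty":0,"tz":-0.007,"ax":0,"ay":0,"az":0},{"jaw":1.0,"tx":-0.002,"ty":0,"tz":-0.007,"ax":0,"ay":0,"az":0},{"jaw":1.0,"tx":-0.002,"ty":0,"tz":-0.007,"ax":0,"ay":0,"az":0}]'
python3 -c "
from g import *
st()"
```

```text
t: 5.48
tool_pos: [0.5594, -0.0032, 0.1053]
tool_rot: [[0.966, 0.006, 0.257], [0.006, -1.0, 0.0], [0.257, 0.001, -0.966]]
ft_force: [-0.4, 0.3, -3.1]
finger_gap: 0.0537
t 5.47 p [ 0.5594 -0.0032  0.1053] yaw 0.3 z [ 0.257  0.    -0.966] F [-0.4  0.3 -3.1] T [0.02 0.3  0.02] gap 0.0537 q [ -9.7  21.6 104.4   4.   39.3  77.2]
```

```bash
python3 -m jog '[{"jaw":1.0,"tx":0.004,"ty":0,"tz":-0.015,"ax":0,"ay":0,"az":0},{"jaw":1.0,"tx":0.0077,"ty":0,"tz":-0.029,"ax":0,"ay":0,"az":0},{"jaw":1.0,"tx":0.0077,"ty":0,"tz":-0.029,"ax":0,"ay":0,"az":0},{"jaw":1.0,"tx":0.0077,"ty":0,"tz":-0.029,"ax":0,"ay":0,"az":0},{"jaw":1.0,"tx":0.0077,"ty":0,"tz":-0.029,"ax":0,"ay":0,"az":0}]'
python3 - <<'E'
from g import *
st()
from cell import read_camera
import cv2
for c in ("scene",): cv2.imwrite(f"pics/{c}3.png",read_camera(c)["frame"][:,:,::-1])
# nut vertical if tool tilt = -15
plan([.5,.06,.27],down(15,-15))
E
```

```text
t: 6.1
tool_pos: [0.5592, -0.003, 0.2416]
tool_rot: [[0.966, 0.006, 0.257], [0.006, -1.0, 0.0], [0.257, 0.001, -0.966]]
ft_force: [0.5, 0.2, -2.5]
finger_gap: 0.0534
t 6.1 p [ 0.5592 -0.003   0.2416] yaw 0.3 z [ 0.257  0.    -0.966] F [ 0.5  0.2 -2.5] T [-0.01  0.31 -0.01] gap 0.0534 q [-9.7 12.9 92.8  2.9 59.6 78.8]
n 4 t [-0.0134, -0.0172, -0.0071] a [0.0008, -0.1316, -0.0648] dp [-0.0614, 0.0633, 0.0237]
```

View pics/scene3.png

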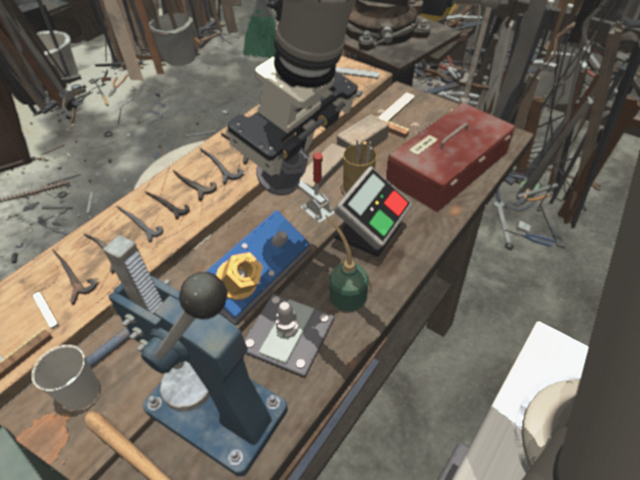

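```bash
python3 -c "
from g import *
plan([.4717,.1167,.24],down(0,-15),5)"
```

```text
n 5 t [-0.0181, -0.0241, 0.0002] a [0.0005, -0.1059, 0.0011] dp [-0.0897, 0.12, -0.0063]
```

```bash
python3 -m jog '[{"jaw":1.0,"tx":-0.018,"ty":-0.024,"tz":0,"ax":0,"ay":-0.106,"az":0.001},{"jaw":1.0,"tx":-0.018,"ty":-0.024,"tz":0,"ax":0,"ay":-0.106,"az":0.001},{"jaw":1.0,"tx":-0.018,"ty":-0.024,"tz":0,"ax":0,"ay":-0.106,"az":0.001},{"jaw":1.0,"tx":-0.018,"ty":-0.024,"tz":0,"ax":0,"ay":-0.106,"az":0.001},{"jaw":1.0,"tx":-0.018,"ty":-0.024,"tz":0,"ax":0,"ay":-0.106,"az":0.001}]'
python3 - <<'E'
from g import *
st()
from cell import read_camera
import cv2
for c in ("scene","top"): cv2.imwrite(f"pics/{c}4.png",read_camera(c)["frame"][:,:,::-1])
a=cv2.imread("pics/scene4.png")[170:370,180:380]; cv2.imwrite("pics/s4c.png",cv2.resize(a,None,fx=3,fy=3,interpolation=cv2.INTER_CUBIC))
plan([.4717,.1167,.24],down(0,-15),1)
E
```

```text
t: 6.78
tool_pos: [0.4698, 0.1174, 0.2356]
tool_rot: [[0.963, 0.001, -0.269], [0.0, -1.0, -0.001], [-0.269, 0.001, -0.963]]
ft_force: [0.6, 0.1, -2.7]
finger_gap: 0.0535
t 6.78 p [0.4698 0.1174 0.2356] yaw 0.0 z [-0.269 -0.001 -0.963] F [ 0.6  0.1 -2.7] T [ 0.04 -0.34 -0.01] gap 0.0535 q [ 4.2 24.  77.9  1.1 93.7 94.1]
n 1 t [0.0002, 0.0017, -0.0056] a [0.0011, 0.0112, 0.0028] dp [0.0017, -0.0017, 0.0053]
```

View pics/s4c.png

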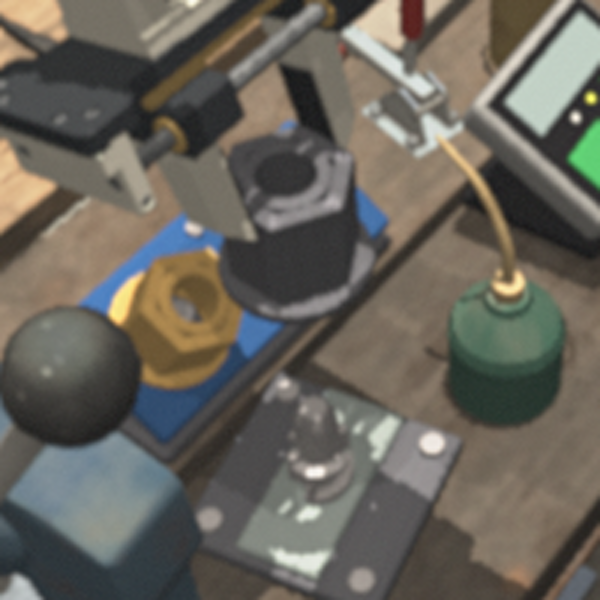

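View pics/top4.png

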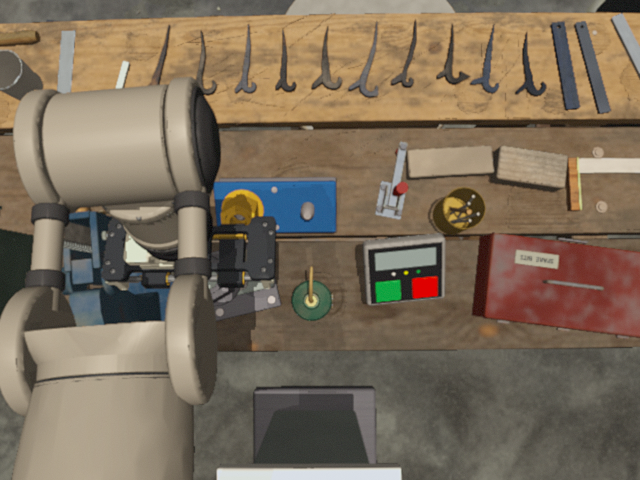

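```bash
python3 - <<'E'
import cv2,numpy as np
b=cv2.imread("pics/scene4.png")
x,y,w,h,s=245,200,70,85,7
c=cv2.resize(b[y:y+h,x:x+w],None,fx=s,fy=s,interpolation=cv2.INTER_CUBIC)
c=np.clip(c.astype(float)*2.2,0,255).astype(np.uint8)
for i in range(0,w,10): cv2.putText(c,str(x+i),(i*s,10),0,.4,(255,255,255),1); c[:,i*s]=(c[:,i*s]*.6+60).astype(np.uint8)
for i in range(0,h,10): cv2.putText(c,str(y+i),(0,i*s+12),0,.4,(255,255,255),1); c[i*s]=(c[i*s]*.6+60).astype(np.uint8)
cv2.imwrite("pics/s4d.png",c)
E
```

```text
(no output)
```

View pics/s4d.png

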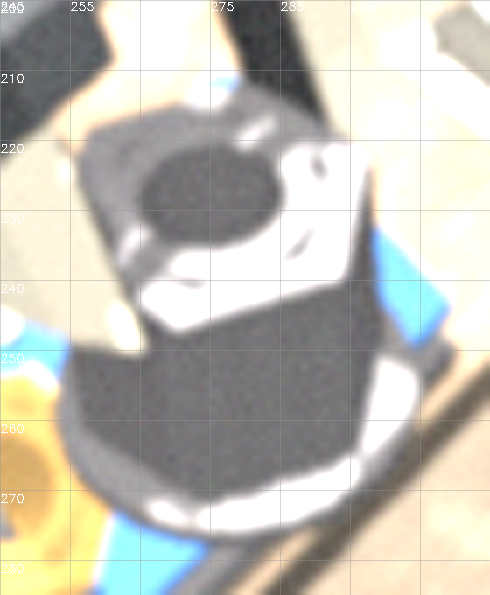

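```bash
python3 - <<'E'
from h import *
hexc=31.18e-3
def nut(p):
    x,y,z,tl=p
    R=Ry(tl); f=lambda P: np.atleast_2d(P)@R.T+[x,y,z]
    a=np.arange(6)*np.pi/3; v=np.c_[hexc*np.cos(a),hexc*np.sin(a)]; b=np.arange(180)*np.pi/90
    return f(np.c_[v,np.full(6,.060)]),f(np.c_[v,np.full(6,.007)]),f(np.c_[.036*np.cos(b),.036*np.sin(b),np.full(180,.007)]),f(np.c_[.036*np.cos(b),.036*np.sin(b),np.zeros(180)]),f([[0,0,.06]])
ty=.1174
def res(p,full=False):
    top,lo,fl,fo,bo=nut(p); r=[]
    P=proj("scene",top)
    for m in [(256.5,219),(270.5,247),(294.5,239.5),(298,222),(280,212)]:
        d=P-m; r.append(d[np.argmin((d**2).sum(1))])
    r.append(1.5*(proj("scene",bo)[0]-(275.3,228)))
    L=proj("scene",lo)
    for m in [(274,271.5),(296.3,265.5)]:
        d=L-m; r.append(d[np.argmin((d**2).sum(1))])
    F=proj("scene",np.r_[fl,fo]); r.append([F[:,0].min()-253.5,F[:,1].max()-276.8]); r.append([F[:,0].max()-305,(p[1]-ty)*1000])
    return np.array(r) if full else np.ravel(r)
s=least_squares(res,[.474,.117,.2,0.],loss="soft_l1"); print(np.round(s.x,4),np.degrees(s.x[3])); print(np.round(res(s.x,True),1).tolist())
print(s.x[:3]-[.4698,.1174,.2356])
E
```

```text
[ 0.4725  0.117   0.2064 -0.007 ] -0.39885993810225195
[[0.6, -1.0], [0.2, -0.2], [-0.3, -0.2], [0.0, -0.6], [-0.4, -0.8], [0.0, 0.6], [0.3, 1.4], [0.0, 0.0], [-1.5, 2.4], [0.1, -0.4]]
[ 0.00265749 -0.00035041 -0.02924557]
```

```bash
python3 -m jog '[{"jaw":1.0,"tx":0.0065,"ty":0,"tz":0.0212,"ax":0,"ay":0,"az":0},{"jaw":1.0,"tx":0.0065,"ty":0,"tz":0.0212,"ax":0,"ay":0,"az":0},{"jaw":1.0,"tx":0.0065,"ty":0,"tz":0.0212,"ax":0,"ay":0,"az":0},{"jaw":1.0,"tx":0.0065,"ty":0,"tz":0.0212,"ax":0,"ay":0,"az":0},{"jaw":1.0,"tx":0.0065,"ty":0,"tz":0.0212,"ax":0,"ay":0,"az":0}]'
python3 - <<'E'
from g import *
st()
from cell import read_camera
import cv2
cv2.imwrite(f"pics/scene5.png",read_camera("scene")["frame"][:,:,::-1])
a=cv2.imread("pics/scene5.png")[220:370,220:370]; cv2.imwrite("pics/s5c.png",np.clip(cv2.resize(a,None,fx=4,fy=4,interpolation=cv2.INTER_CUBIC)*1.5,0,255))
E
```

```text
t: 7.5
tool_pos: [0.4738, 0.1157, 0.1242]
tool_rot: [[0.964, 0.0, -0.264], [0.0, -1.0, -0.001], [-0.264, 0.001, -0.964]]
ft_force: [0.4, 0.0, -2.6]
finger_gap: 0.0535
t 7.5 p [0.4738 0.1157 0.1242] yaw 0.0 z [-0.264 -0.001 -0.964] F [ 0.4  0.  -2.6] T [ 0.01 -0.36  0.01] gap 0.0535 q [ 4.  29.8 86.9  1.  78.7 93.7][ WARN:0@1.811] global loadsave.cpp:1063 imwrite_ Unsupported depth image for selected encoder is fallbacked to CV_8U.
```

View pics/s5c.png

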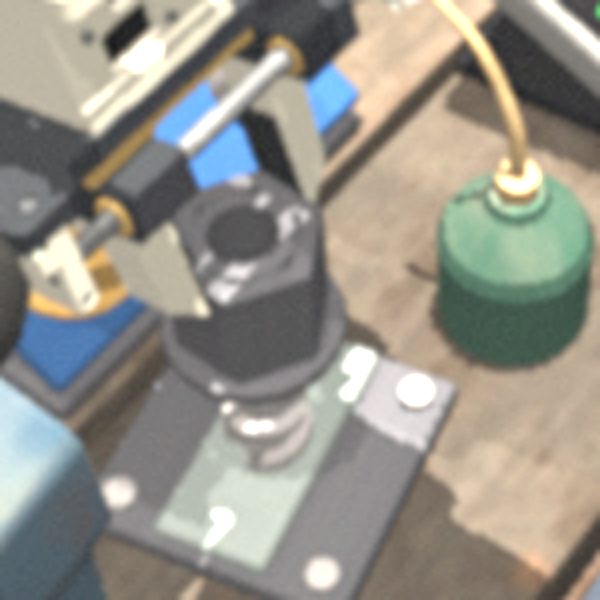

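```bash
python3 -m jog '[{"jaw":1.0,"tx":-0.0005,"ty":-0.001,"tz":0.0052,"ax":0,"ay":0,"az":0},{"jaw":1.0,"tx":0.0013,"ty":0,"tz":0.0048,"ax":0,"ay":0,"az":0},{"jaw":1.0,"tx":0.0013,"ty":0,"tz":0.0048,"ax":0,"ay":0,"az":0},{"jaw":1.0,"tx":0.0013,"ty":0,"tz":0.0048,"ax":0,"ay":0,"az":0},{"jaw":1.0,"tx":0,"ty":0,"tz":0,"ax":0,"ay":0,"az":0}]'
python3 -c "
from g import *
st()"
```

```text
t: 8.18
tool_pos: [0.4712, 0.1174, 0.1051]
tool_rot: [[0.964, 0.001, -0.267], [0.0, -1.0, -0.001], [-0.267, 0.001, -0.964]]
ft_force: [0.0, -0.7, -2.6]
finger_gap: 0.0535
t 8.18 p [0.4712 0.1174 0.1051] yaw 0.0 z [-0.267 -0.001 -0.964] F [ 0.  -0.7 -2.6] T [ 0.04 -0.25 -0.02] gap 0.0535 q [ 4.2 30.9 88.3  1.1 76.2 93.8]
```

```bash
python3 -m jog '[{"jaw":1.0,"tx":0.0014,"ty":0,"tz":0.0048,"ax":0,"ay":0,"az":0},{"jaw":1.0,"tx":0.0013,"ty":0,"tz":0.0048,"ax":0,"ay":0,"az":0},{"jaw":1.0,"tx":0.0011,"ty":0,"tz":0.0038,"ax":0,"ay":0,"az":0},{"jaw":1.0,"tx":0.0011,"ty":0,"tz":0.0038,"ax":0,"ay":0,"az":0},{"jaw":1.0,"tx":0,"ty":0,"tz":0,"ax":0,"ay":0,"az":0}]'
python3 -c "
from g import *
st()"
```

```text
t: 8.8
tool_pos: [0.4713, 0.1174, 0.0871]
tool_rot: [[0.964, 0.001, -0.267], [0.0, -1.0, -0.001], [-0.267, 0.001, -0.964]]
ft_force: [-0.4, 0.1, -2.9]
finger_gap: 0.0539
t 8.8 p [0.4713 0.1174 0.0871] yaw 0.0 z [-0.267 -0.001 -0.964] F [-0.4  0.1 -2.9] T [ 0.06 -0.31 -0.02] gap 0.0539 q [ 4.2 32.2 89.3  1.1 73.9 93.7]
```

```bash
python3 -m jog '[{"jaw":1.0,"tx":0.0004,"ty":0,"tz":0.0014,"ax":0,"ay":0,"az":0},{"jaw":1.0,"tx":0.0004,"ty":0,"tz":0.0014,"ax":0,"ay":0,"az":0},{"jaw":1.0,"tx":0.0003,"ty":0,"tz":0.001,"ax":0,"ay":0,"az":0},{"jaw":1.0,"tx":0.0003,"ty":0,"tz":0.001,"ax":0,"ay":0,"az":0},{"jaw":1.0,"tx":0.0003,"ty":0,"tz":0.001,"ax":0,"ay":0,"az":0}]'
python3 -c "
from g import *
st()"
```

```text
t: 9.43
tool_pos: [0.4716, 0.1175, 0.0814]
tool_rot: [[0.964, 0.001, -0.267], [0.0, -1.0, -0.001], [-0.267, 0.001, -0.964]]
ft_force: [0.1, 0.7, -2.6]
finger_gap: 0.0535
t 9.43 p [0.4716 0.1175 0.0814] yaw 0.0 z [-0.267 -0.001 -0.964] F [ 0.1  0.7 -2.6] T [ 0.01 -0.28  0.01] gap 0.0535 q [ 4.2 32.6 89.7  1.1 73.2 93.7]
```

```bash
python3 -m jog '[{"jaw":1.0,"tx":0.0003,"ty":0,"tz":0.001,"ax":0,"ay":0,"az":0},{"jaw":1.0,"tx":0.0003,"ty":0,"tz":0.001,"ax":0,"ay":0,"az":0},{"jaw":1.0,"tx":0.0003,"ty":0,"tz":0.001,"ax":0,"ay":0,"az":0},{"jaw":1.0,"tx":0.0003,"ty":0,"tz":0.001,"ax":0,"ay":0,"az":0},{"jaw":1.0,"tx":0,"ty":0,"tz":0,"ax":0,"ay":0,"az":0}]'
python3 -c "
from g import *
st()"
```

```text
t: 10.05
tool_pos: [0.4717, 0.1174, 0.0772]
tool_rot: [[0.964, 0.001, -0.267], [0.0, -1.0, -0.001], [-0.267, 0.001, -0.964]]
ft_force: [-0.8, 0.1, -1.9]
finger_gap: 0.0532
t 10.05 p [0.4717 0.1174 0.0772] yaw 0.0 z [-0.267 -0.001 -0.964] F [-0.8  0.1 -1.9] T [ 0.07 -0.32  0.  ] gap 0.0532 q [ 4.2 32.9 89.9  1.1 72.7 93.7]
```

```bash
python3 -m jog '[{"jaw":1.0,"tx":0.0002,"ty":0,"tz":0.0007,"ax":0,"ay":0,"az":0},{"jaw":1.0,"tx":0.0002,"ty":0,"tz":0.0007,"ax":0,"ay":0,"az":0},{"jaw":1.0,"tx":0.0002,"ty":0,"tz":0.0007,"ax":0,"ay":0,"az":0},{"jaw":1.0,"tx":0,"ty":0,"tz":0,"ax":0,"ay":0,"az":0},{"jaw":1.0,"tx":0,"ty":0,"tz":0,"ax":0,"ay":0,"az":0}]'
python3 -c "
from g import *
st()"
```

```text
t: 10.68
tool_pos: [0.4717, 0.1174, 0.0751]
tool_rot: [[0.964, 0.001, -0.267], [0.0, -1.0, -0.001], [-0.267, 0.001, -0.964]]
ft_force: [0.4, 0.1, -2.4]
finger_gap: 0.0534
t 10.68 p [0.4717 0.1174 0.0751] yaw 0.0 z [-0.267 -0.001 -0.964] F [ 0.4  0.1 -2.4] T [ 0.08 -0.25  0.05] gap 0.0534 q [ 4.2 33.1 90.   1.1 72.4 93.7]
```

```bash
python3 -m jog '[{"jaw":1.0,"tx":0.0002,"ty":0,"tz":0.0008,"ax":0,"ay":0,"az":0},{"jaw":1.0,"tx":0.0002,"ty":0,"tz":0.0008,"ax":0,"ay":0,"az":0},{"jaw":1.0,"tx":0.0002,"ty":0,"tz":0.0008,"ax":0,"ay":0,"az":0},{"jaw":1.0,"tx":0,"ty":0,"tz":0,"ax":0,"ay":0,"az":0},{"jaw":1.0,"tx":0,"ty":0,"tz":0,"ax":0,"ay":0,"az":0}]'
python3 -c "
from g import *
st()"
```

```text
t: 11.3
tool_pos: [0.472, 0.1175, 0.0739]
tool_rot: [[0.964, 0.001, -0.266], [0.0, -1.0, -0.001], [-0.266, 0.001, -0.964]]
ft_force: [1.1, -0.5, 8.1]
finger_gap: 0.0537
t 11.3 p [0.472  0.1175 0.0739] yaw 0.0 z [-0.266 -0.001 -0.964] F [ 1.1 -0.5  8.1] T [-0.03  0.41  0.05] gap 0.0537 q [ 4.2 33.1 90.   1.1 72.2 93.7]
```

```bash
python3 -m jog '[{"jaw":0.3,"tx":0,"ty":0,"tz":0,"ax":0,"ay":0,"az":0},{"jaw":0.2,"tx":0,"ty":0,"tz":0,"ax":0,"ay":0,"az":0},{"jaw":0.2,"tx":0,"ty":0,"tz":0,"ax":0,"ay":0,"az":0},{"jaw":0.2,"tx":0,"ty":0,"tz":0,"ax":0,"ay":0,"az":0},{"jaw":0.2,"tx":0,"ty":0,"tz":0,"ax":0,"ay":0,"az":0}]'
python3 - <<'E'
from g import *
st(); plan([.4747,.1175,.079],down(0,0),5)
E
```

```text
t: 11.92
tool_pos: [0.4716, 0.1174, 0.0725]
tool_rot: [[0.964, 0.001, -0.267], [0.0, -1.0, -0.001], [-0.267, 0.001, -0.964]]
ft_force: [0.3, 0.3, -0.8]
finger_gap: 0.0733
t 11.93 p [0.4716 0.1174 0.0725] yaw 0.0 z [-0.267 -0.001 -0.964] F [ 0.3  0.3 -0.8] T [ 0.06 -0.15 -0.01] gap 0.0733 q [ 4.2 33.3 90.1  1.1 72.1 93.7]
n 5 t [0.0004, -0.0, -0.0014] a [0.0002, 0.054, 0.0001] dp [0.0031, 0.0001, 0.0065]
```

```bash
python3 -m jog '[{"jaw":0.2,"tx":0.0004,"ty":0,"tz":-0.0016,"ax":0,"ay":0.054,"az":0},{"jaw":0.2,"tx":0.0004,"ty":0,"tz":-0.0015,"ax":0,"ay":0.054,"az":0},{"jaw":0.2,"tx":0.0004,"ty":0,"tz":-0.0014,"ax":0,"ay":0.054,"az":0},{"jaw":0.2,"tx":0.0004,"ty":0,"tz":-0.0014,"ax":0,"ay":0.054,"az":0},{"jaw":0.2,"tx":0.0004,"ty":0,"tz":-0.0014,"ax":0,"ay":0.054,"az":0}]'
python3 - <<'E'
from g import *
st(); plan([.4747,.1175,.079],down(0,0),1)
from cell import read_camera
import cv2
cv2.imwrite(f"pics/scene6.png",read_camera("scene")["frame"][:,:,::-1])
a=cv2.imread("pics/scene6.png")[220:370,220:370]; cv2.imwrite("pics/s6c.png",np.clip(cv2.resize(a,None,fx=4,fy=4,interpolation=cv2.INTER_CUBIC)*1.8,0,255).astype(np.uint8))
E
```

```text
t: 12.55
tool_pos: [0.4748, 0.1175, 0.0796]
tool_rot: [[1.0, 0.001, 0.002], [0.001, -1.0, -0.001], [0.002, 0.001, -1.0]]
ft_force: [0.9, 0.9, -0.6]
finger_gap: 0.0737
t 12.55 p [0.4748 0.1175 0.0796] yaw 0.0 z [ 0.002 -0.001 -1.   ] F [ 0.9  0.9 -0.6] T [-0.02  0.02  0.03] gap 0.0737 q [ 5.000e+00  2.430e+01  1.029e+02 -1.000e-01  5.270e+01  9.500e+01]
n 1 t [-0.0001, -0.0, 0.0006] a [0.0011, -0.0019, 0.0007] dp [-0.0001, 0.0, -0.0006]
```

View pics/s6c.png

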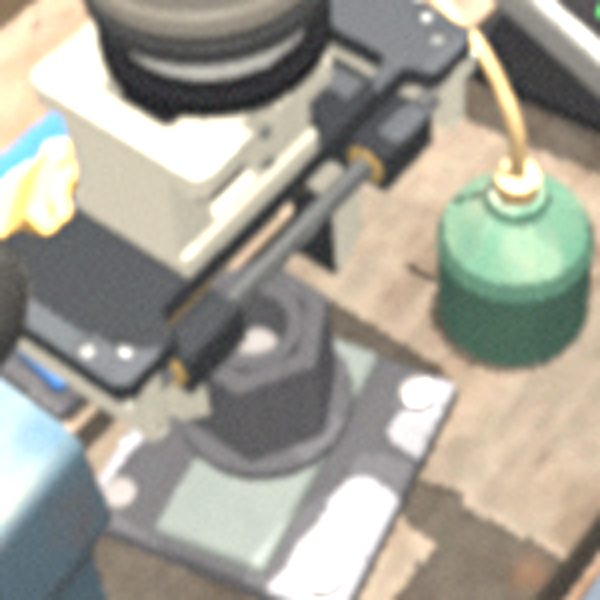

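```bash
python3 -m jog '[{"jaw":1.0,"tx":0,"ty":0,"tz":0,"ax":0,"ay":0,"az":0},{"jaw":1.0,"tx":0,"ty":0,"tz":0,"ax":0,"ay":0,"az":0},{"jaw":1.0,"tx":0,"ty":0,"tz":0,"ax":0,"ay":0,"az":0},{"jaw":1.0,"tx":0,"ty":0,"tz":0.0006,"ax":0,"ay":0,"az":0},{"jaw":1.0,"tx":0,"ty":0,"tz":0.0006,"ax":0,"ay":0,"az":0}]' 20
python3 -c "
from g import *
st()"
```

```text
t: 13.22
tool_pos: [0.4755, 0.1174, 0.0791]
tool_rot: [[1.0, 0.001, 0.001], [0.001, -1.0, -0.001], [0.001, 0.001, -1.0]]
ft_force: [-1.8, 0.2, 10.2]
finger_gap: 0.0537
t 13.22 p [0.4755 0.1174 0.0791] yaw 0.0 z [ 0.001 -0.001 -1.   ] F [-1.8  0.2 10.2] T [-0.08  0.35 -0.07] gap 0.0537 q [ 4.900e+00  2.440e+01  1.028e+02 -1.000e-01  5.270e+01  9.500e+01]
```

```bash
python3 -m jog '[{"jaw":1.0,"tx":0,"ty":0,"tz":0,"ax":0,"ay":0,"az":-0.07},{"jaw":1.0,"tx":0,"ty":0,"tz":0,"ax":0,"ay":0,"az":-0.07},{"jaw":1.0,"tx":0,"ty":0,"tz":0,"ax":0,"ay":0,"az":-0.07},{"jaw":1.0,"tx":0,"ty":0,"tz":0,"ax":0,"ay":0,"az":-0.07},{"jaw":1.0,"tx":0,"ty":0,"tz":0,"ax":0,"ay":0,"az":-0.07}]'
python3 -c "
from g import *
st()"
```

```text
t: 13.85
tool_pos: [0.4744, 0.1175, 0.0778]
tool_rot: [[0.938, 0.346, -0.001], [0.346, -0.938, -0.001], [-0.002, 0.001, -1.0]]
ft_force: [0.5, 0.1, -2.8]
finger_gap: 0.0536
t 13.85 p [0.4744 0.1175 0.0778] yaw 20.2 z [-0.001 -0.001 -1.   ] F [ 0.5  0.1 -2.8] T [-0.02  0.04  0.04] gap 0.0536 q [ 5.000e+00  2.450e+01  1.029e+02 -1.000e-01  5.270e+01  7.480e+01]
```

```bash
python3 -m jog '[{"jaw":1.0,"tx":0,"ty":0,"tz":0.0008,"ax":0,"ay":0,"az":0},{"jaw":1.0,"tx":0,"ty":0,"tz":0.0008,"ax":0,"ay":0,"az":0},{"jaw":1.0,"tx":0,"ty":0,"tz":0,"ax":0,"ay":0,"az":0},{"jaw":1.0,"tx":0,"ty":0,"tz":0,"ax":0,"ay":0,"az":0},{"jaw":1.0,"tx":0,"ty":0,"tz":0,"ax":0,"ay":0,"az":0}]'
python3 -c "
from g import *
st()"
```

```text
t: 14.48
tool_pos: [0.4748, 0.1174, 0.0767]
tool_rot: [[0.939, 0.343, 0.0], [0.343, -0.939, -0.001], [-0.0, 0.001, -1.0]]
ft_force: [-0.4, -1.0, -2.6]
finger_gap: 0.0535
t 14.47 p [0.4748 0.1174 0.0767] yaw 20.1 z [ 0.    -0.001 -1.   ] F [-0.4 -1.  -2.6] T [ 0.02 -0.01  0.01] gap 0.0535 q [ 5.00e+00  2.46e+01  1.03e+02 -1.00e-01  5.24e+01  7.49e+01]
```

```bash
python3 -m jog '[{"jaw":1.0,"tx":0,"ty":0,"tz":0.001,"ax":0,"ay":0,"az":0},{"jaw":1.0,"tx":0,"ty":0,"tz":0.001,"ax":0,"ay":0,"az":0},{"jaw":1.0,"tx":0,"ty":0,"tz":0.001,"ax":0,"ay":0,"az":0},{"jaw":1.0,"tx":0,"ty":0,"tz":0,"ax":0,"ay":0,"az":0},{"jaw":1.0,"tx":0,"ty":0,"tz":0,"ax":0,"ay":0,"az":0}]'
python3 -c "
from g import *
st()"
```

```text
t: 15.1
tool_pos: [0.4748, 0.1174, 0.0737]
tool_rot: [[0.939, 0.344, 0.0], [0.344, -0.939, -0.001], [-0.0, 0.001, -1.0]]
ft_force: [-0.0, 0.6, -3.2]
finger_gap: 0.0534
t 15.1 p [0.4748 0.1174 0.0737] yaw 20.1 z [ 0.    -0.001 -1.   ] F [-0.   0.6 -3.2] T [-0.02 -0.    0.  ] gap 0.0534 q [ 4.900e+00  2.480e+01  1.031e+02 -1.000e-01  5.200e+01  7.490e+01]
```

```bash
python3 -m jog '[{"jaw":1.0,"tx":0,"ty":0,"tz":0.0008,"ax":0,"ay":0,"az":0},{"jaw":1.0,"tx":0,"ty":0,"tz":0.0008,"ax":0,"ay":0,"az":0},{"jaw":1.0,"tx":0,"ty":0,"tz":0,"ax":0,"ay":0,"az":0},{"jaw":1.0,"tx":0,"ty":0,"tz":0,"ax":0,"ay":0,"az":0},{"jaw":1.0,"tx":0,"ty":0,"tz":0,"ax":0,"ay":0,"az":0}]'
python3 -c "
from g import *
st()"
```

```text
t: 15.72
tool_pos: [0.4748, 0.1174, 0.0721]
tool_rot: [[0.939, 0.344, 0.0], [0.344, -0.939, -0.001], [-0.0, 0.001, -1.0]]
ft_force: [-0.2, 0.1, -3.2]
finger_gap: 0.0538
t 15.72 p [0.4748 0.1174 0.0721] yaw 20.1 z [ 0.    -0.001 -1.   ] F [-0.2  0.1 -3.2] T [-0.02 -0.   -0.03] gap 0.0538 q [ 5.000e+00  2.500e+01  1.032e+02 -1.000e-01  5.180e+01  7.490e+01]
```

```bash
python3 -m jog '[{"jaw":1.0,"tx":0,"ty":0,"tz":0.0008,"ax":0,"ay":0,"az":0},{"jaw":1.0,"tx":0,"ty":0,"tz":0.0008,"ax":0,"ay":0,"az":0},{"jaw":1.0,"tx":0,"ty":0,"tz":0.0008,"ax":0,"ay":0,"az":0},{"jaw":1.0,"tx":0,"ty":0,"tz":0,"ax":0,"ay":0,"az":0},{"jaw":1.0,"tx":0,"ty":0,"tz":0,"ax":0,"ay":0,"az":0}]'
python3 -c "
from g import *
st()"
```

```text
t: 16.35
tool_pos: [0.4748, 0.1175, 0.0696]
tool_rot: [[0.939, 0.344, 0.0], [0.344, -0.939, -0.001], [-0.0, 0.001, -1.0]]
ft_force: [0.6, 0.2, -3.1]
finger_gap: 0.0536
t 16.35 p [0.4748 0.1175 0.0696] yaw 20.1 z [ 0.    -0.001 -1.   ] F [ 0.6  0.2 -3.1] T [-0.04 -0.02  0.02] gap 0.0536 q [ 5.000e+00  2.520e+01  1.034e+02 -1.000e-01  5.140e+01  7.490e+01]
```

Past the crest, so it has gone into the thread's lead-in; keep lowering with checks.

```bash
python3 -m jog '[{"jaw":1.0,"tx":0,"ty":0,"tz":0.001,"ax":0,"ay":0,"az":0},{"jaw":1.0,"tx":0,"ty":0,"tz":0.001,"ax":0,"ay":0,"az":0},{"jaw":1.0,"tx":0,"ty":0,"tz":0.001,"ax":0,"ay":0,"az":0},{"jaw":1.0,"tx":0,"ty":0,"tz":0,"ax":0,"ay":0,"az":0},{"jaw":1.0,"tx":0,"ty":0,"tz":0,"ax":0,"ay":0,"az":0}]'
python3 -c "
from g import *
st()"
```

```text
t: 16.98
tool_pos: [0.4748, 0.1174, 0.0667]
tool_rot: [[0.939, 0.344, 0.0], [0.344, -0.939, -0.001], [-0.0, 0.001, -1.0]]
ft_force: [-0.9, 0.4, -3.1]
finger_gap: 0.0537
t 16.98 p [0.4748 0.1174 0.0667] yaw 20.1 z [ 0.    -0.001 -1.   ] F [-0.9  0.4 -3.1] T [ 0.07 -0.03  0.01] gap 0.0537 q [ 5.000e+00  2.540e+01  1.036e+02 -1.000e-01  5.100e+01  7.490e+01]
```

```bash
python3 -m jog '[{"jaw":1.0,"tx":0,"ty":0,"tz":0.0008,"ax":0,"ay":0,"az":0},{"jaw":1.0,"tx":0,"ty":0,"tz":0.0008,"ax":0,"ay":0,"az":0},{"jaw":1.0,"tx":0,"ty":0,"tz":0.0008,"ax":0,"ay":0,"az":0},{"jaw":1.0,"tx":0,"ty":0,"tz":0,"ax":0,"ay":0,"az":0},{"jaw":1.0,"tx":0,"ty":0,"tz":0,"ax":0,"ay":0,"az":0}]'
python3 -c "
from g import *
st()"
```

```text
t: 17.6
tool_pos: [0.4748, 0.1174, 0.0642]
tool_rot: [[0.939, 0.344, -0.0], [0.344, -0.939, -0.001], [-0.0, 0.001, -1.0]]
ft_force: [-0.4, -0.3, -2.5]
finger_gap: 0.0538
t 17.6 p [0.4748 0.1174 0.0642] yaw 20.1 z [-0.    -0.001 -1.   ] F [-0.4 -0.3 -2.5] T [-0.01  0.01  0.01] gap 0.0538 q [ 4.900e+00  2.570e+01  1.037e+02 -1.000e-01  5.070e+01  7.490e+01]
```

```bash
python3 -m jog '[{"jaw":1.0,"tx":0,"ty":0,"tz":0.0008,"ax":0,"ay":0,"az":0},{"jaw":1.0,"tx":0,"ty":0,"tz":0.0008,"ax":0,"ay":0,"az":0},{"jaw":1.0,"tx":0,"ty":0,"tz":0,"ax":0,"ay":0,"az":0},{"jaw":1.0,"tx":0,"ty":0,"tz":0,"ax":0,"ay":0,"az":0},{"jaw":1.0,"tx":0,"ty":0,"tz":0,"ax":0,"ay":0,"az":0}]'
python3 - <<'E'
from g import *
st()
from cell import read_camera
import cv2
cv2.imwrite(f"pics/scene7.png",read_camera("scene")["frame"][:,:,::-1])
a=cv2.imread("pics/scene7.png")[220:370,220:370]; cv2.imwrite("pics/s7c.png",np.clip(cv2.resize(a,None,fx=4,fy=4,interpolation=cv2.INTER_CUBIC)*1.8,0,255).astype(np.uint8))
E
```

```text
t: 18.23
tool_pos: [0.4751, 0.1175, 0.0634]
tool_rot: [[0.939, 0.344, 0.001], [0.344, -0.939, -0.001], [0.001, 0.001, -1.0]]
ft_force: [-2.3, -1.1, 5.2]
finger_gap: 0.0534
t 18.23 p [0.4751 0.1175 0.0634] yaw 20.1 z [ 0.001 -0.001 -1.   ] F [-2.3 -1.1  5.2] T [ 0.01  0.37 -0.07] gap 0.0534 q [ 5.000e+00  2.570e+01  1.038e+02 -1.000e-01  5.050e+01  7.490e+01]
```

View pics/s7c.png

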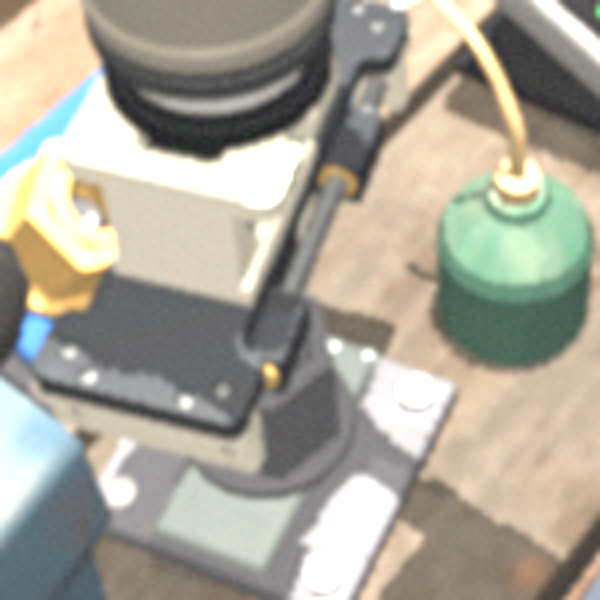

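```bash
python3 -m jog '[{"jaw":1.0,"tx":0,"ty":0,"tz":0.0005,"ax":0,"ay":0,"az":0.13},{"jaw":1.0,"tx":0,"ty":0,"tz":0.0005,"ax":0,"ay":0,"az":0.13},{"jaw":1.0,"tx":0,"ty":0,"tz":0.0005,"ax":0,"ay":0,"az":0.13},{"jaw":1.0,"tx":0,"ty":0,"tz":0.0005,"ax":0,"ay":0,"az":0.13},{"jaw":1.0,"tx":0,"ty":0,"tz":0,"ax":0,"ay":0,"az":0}]'
python3 -c "
from g import *
st()"
```

```text
t: 18.9
tool_pos: [0.4755, 0.1178, 0.0614]
tool_rot: [[0.986, -0.167, 0.002], [-0.167, -0.986, -0.001], [0.002, 0.0, -1.0]]
ft_force: [-1.0, 1.7, 6.2]
finger_gap: 0.0534
t 18.9 p [0.4755 0.1178 0.0614] yaw -9.6 z [ 0.002 -0.001 -1.   ] F [-1.   1.7  6.2] T [ 0.47  0.07 -0.05] gap 0.0534 q [ 5.000e+00  2.590e+01  1.038e+02 -1.000e-01  5.010e+01  1.046e+02]
```

```bash
python3 -m jog '[{"jaw":1.0,"tx":0,"ty":0,"tz":0.0005,"ax":0,"ay":0,"az":0.13},{"jaw":1.0,"tx":0,"ty":0,"tz":0.0005,"ax":0,"ay":0,"az":0.13},{"jaw":1.0,"tx":0,"ty":0,"tz":0.0005,"ax":0,"ay":0,"az":0.13},{"jaw":1.0,"tx":0,"ty":0,"tz":0.0005,"ax":0,"ay":0,"az":0.13},{"jaw":1.0,"tx":0,"ty":0,"tz":0,"ax":0,"ay":0,"az":0}]'
python3 -c "
from g import *
st()"
```

```text
t: 19.52
tool_pos: [0.4759, 0.1176, 0.0594]
tool_rot: [[0.773, -0.635, 0.003], [-0.635, -0.773, -0.001], [0.003, -0.001, -1.0]]
ft_force: [1.0, 1.3, 5.4]
finger_gap: 0.0535
t 19.52 p [0.4759 0.1176 0.0594] yaw -39.4 z [ 0.003 -0.001 -1.   ] F [1.  1.3 5.4] T [ 0.35 -0.08 -0.06] gap 0.0535 q [ 5.000e+00  2.610e+01  1.039e+02 -1.000e-01  4.980e+01  1.344e+02]
```

```bash
python3 -m jog '[{"jaw":1.0,"tx":0,"ty":0,"tz":0.0003,"ax":0,"ay":0,"az":0.08},{"jaw":1.0,"tx":0,"ty":0,"tz":0.0003,"ax":0,"ay":0,"az":0.08},{"jaw":1.0,"tx":0,"ty":0,"tz":0.0003,"ax":0,"ay":0,"az":0.07},{"jaw":1.0,"tx":0,"ty":0,"tz":0,"ax":0,"ay":0,"az":0.04},{"jaw":1.0,"tx":0,"ty":0,"tz":0,"ax":0,"ay":0,"az":0}]'
python3 -c "
from g import *
st()"
```

```text
t: 20.15
tool_pos: [0.4764, 0.1172, 0.059]
tool_rot: [[0.577, -0.817, 0.004], [-0.817, -0.577, -0.001], [0.003, -0.002, -1.0]]
ft_force: [-0.1, -0.7, 8.3]
finger_gap: 0.0539
t 20.15 p [0.4764 0.1172 0.059 ] yaw -54.8 z [ 0.004 -0.001 -1.   ] F [-0.1 -0.7  8.3] T [-0.04 -0.01  0.05] gap 0.0539 q [ 4.900e+00  2.610e+01  1.040e+02 -1.000e-01  4.970e+01  1.498e+02]
```

```bash
python3 -m jog '[{"jaw":1.0,"tx":0,"ty":0,"tz":0,"ax":0,"ay":0,"az":0.04},{"jaw":1.0,"tx":0,"ty":0,"tz":0,"ax":0,"ay":0,"az":0.04},{"jaw":1.0,"tx":0,"ty":0,"tz":0,"ax":0,"ay":0,"az":0.04},{"jaw":1.0,"tx":0,"ty":0,"tz":0,"ax":0,"ay":0,"az":0},{"jaw":1.0,"tx":0,"ty":0,"tz":0,"ax":0,"ay":0,"az":0}]'
python3 - <<'E'
from g import *
st()
from cell import read_camera
import cv2
cv2.imwrite(f"pics/scene8.png",read_camera("scene")["frame"][:,:,::-1])
a=cv2.imread("pics/scene8.png")[220:370,220:370]; cv2.imwrite("pics/s8c.png",np.clip(cv2.resize(a,None,fx=4,fy=4,interpolation=cv2.INTER_CUBIC)*1.8,0,255).astype(np.uint8))
E
```

```text
t: 20.78
tool_pos: [0.4755, 0.1167, 0.0589]
tool_rot: [[0.475, -0.88, 0.002], [-0.88, -0.475, -0.002], [0.003, -0.0, -1.0]]
ft_force: [-2.0, -3.5, 11.2]
finger_gap: 0.0534
t 20.77 p [0.4755 0.1167 0.0589] yaw -61.6 z [ 0.002 -0.002 -1.   ] F [-2.  -3.5 11.2] T [-0.56  0.58  0.14] gap 0.0534 q [  4.9  26.1 104.   -0.2  49.8 156.7]
```

View pics/s8c.png

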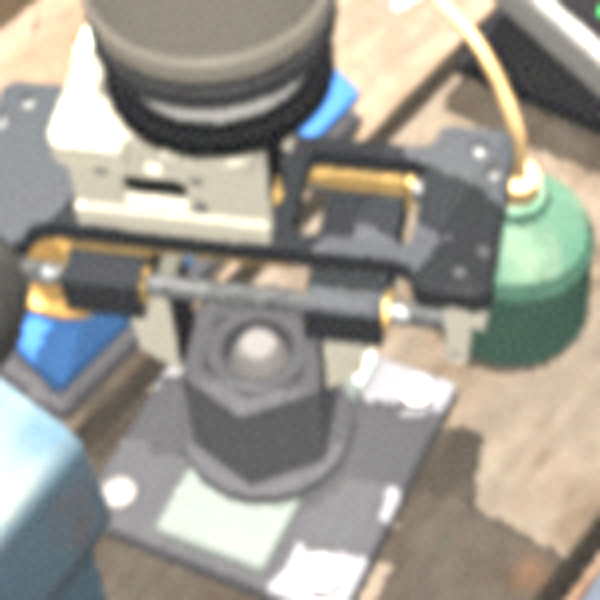

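```bash
python3 - <<'E'
import cv2,numpy as np
b=cv2.imread("pics/scene8.png")
x,y,w,h,s=255,285,60,65,9
c=cv2.resize(b[y:y+h,x:x+w],None,fx=s,fy=s,interpolation=cv2.INTER_CUBIC)
c=np.clip(c.astype(float)*2,0,255).astype(np.uint8)
for i in range(0,w,10): cv2.putText(c,str(x+i),(i*s,10),0,.4,(255,255,255),1); c[:,i*s]=(c[:,i*s]*.6+60).astype(np.uint8)
for i in range(0,h,10): cv2.putText(c,str(y+i),(0,i*s+12),0,.4,(255,255,255),1); c[i*s]=(c[i*s]*.6+60).astype(np.uint8)
cv2.imwrite("pics/s8d.png",c)
E
```

```text
(no output)
```

View pics/s8d.png

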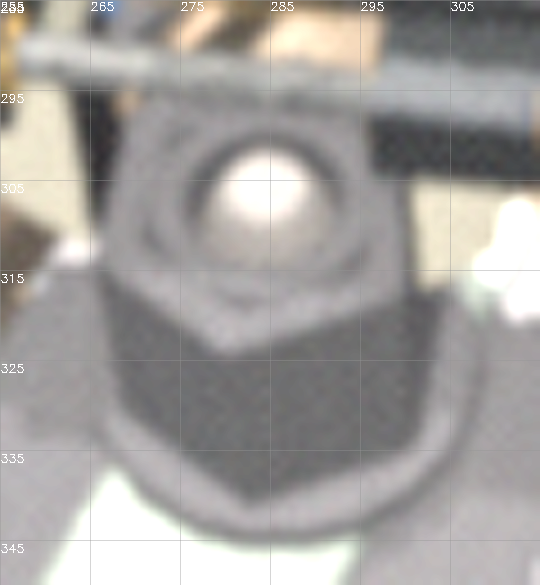

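```bash
cat > fitnut.py <<'E'
from h import *
hexc=31.18e-3
def fit(top_m,lo_m,bore,ymax,xmax,spin0,xy=(.4747,.1172)):
    def nut(p):
        x,y,z,sp=p; R=Rz(sp); f=lambda P: np.atleast_2d(P)@R.T+[x,y,z]
        a=np.arange(6)*np.pi/3; v=np.c_[hexc*np.cos(a),hexc*np.sin(a)]; b=np.arange(180)*np.pi/90
        return f(np.c_[v,np.full(6,.060)]),f(np.c_[v,np.full(6,.007)]),f(np.c_[.036*np.cos(b),.036*np.sin(b),np.zeros(180)]),f([[0,0,.06]])
    def res(p,full=False):
        top,lo,fo,bo=nut(p); r=[]
        for P,M in ((proj("scene",top),top_m),(proj("scene",lo),lo_m)):
            for m in M:
                d=P-m; r.append(d[np.argmin((d**2).sum(1))])
        r.append(proj("scene",bo)[0]-bore)
        F=proj("scene",fo); r.append([F[:,1].max()-ymax,F[:,0].max()-xmax])
        r.append((p[:2]-xy)*1000)
        return np.array(r) if full else np.ravel(r)
    s=least_squares(res,[*xy,.025,spin0],loss="soft_l1"); print(np.round(s.x[:3],4),np.degrees(s.x[3])%60,s.cost); print(np.round(res(s.x,True),1).tolist())
E
python3 - <<'E'
from fitnut import *
for s0 in (-60,-75,-50): fit([(280.3,324),(267.3,316),(300,317.8)],[(282.5,340.5),(269.3,331.5),(302,333.5)],(284.3,308),344.8,307.8,np.radians(s0))
E
```

```text
[0.4747 0.1168 0.0251] 0.7358120491488478 7.314876559552056
[[0.6, 0.0], [-2.0, -2.1], [-0.1, -1.0], [1.0, 1.3], [-0.7, 0.4], [-0.5, 1.2], [-0.1, -1.2], [2.0, 0.8], [0.0, -0.4]]
[0.4747 0.1168 0.0251] 0.7357830699292549 7.314876559682599
[[0.6, 0.0], [-2.0, -2.1], [-0.1, -1.0], [1.0, 1.3], [-0.7, 0.4], [-0.5, 1.2], [-0.1, -1.2], [2.0, 0.8], [0.0, -0.4]]
[0.4747 0.1168 0.0251] 0.7358105663702617 7.31487655955495
[[0.6, 0.0], [-2.0, -2.1], [-0.1, -1.0], [1.0, 1.3], [-0.7, 0.4], [-0.5, 1.2], [-0.1, -1.2], [2.0, 0.8], [0.0, -0.4]]
```

```bash
python3 -m jog '[{"jaw":0.3,"tx":0,"ty":0,"tz":-0.0005,"ax":0,"ay":0,"az":0},{"jaw":0.1,"tx":0,"ty":0,"tz":0,"ax":0,"ay":0,"az":0},{"jaw":0.1,"tx":0,"ty":0,"tz":0,"ax":0,"ay":0,"az":0},{"jaw":0.1,"tx":0,"ty":0,"tz":0,"ax":0,"ay":0,"az":0},{"jaw":0.1,"tx":0,"ty":0,"tz":0,"ax":0,"ay":0,"az":0}]'
python3 - <<'E'
from g import *
st()
from cell import read_camera
import cv2
cv2.imwrite(f"pics/scene9.png",read_camera("scene")["frame"][:,:,::-1])
b=cv2.imread("pics/scene9.png")
x,y,w,h,s=255,285,60,65,9
c=cv2.resize(b[y:y+h,x:x+w],None,fx=s,fy=s,interpolation=cv2.INTER_CUBIC)
c=np.clip(c.astype(float)*2,0,255).astype(np.uint8)
for i in range(0,w,10): cv2.putText(c,str(x+i),(i*s,10),0,.4,(255,255,255),1); c[:,i*s]=(c[:,i*s]*.6+60).astype(np.uint8)
for i in range(0,h,10): cv2.putText(c,str(y+i),(0,i*s+12),0,.4,(255,255,255),1); c[i*s]=(c[i*s]*.6+60).astype(np.uint8)
cv2.imwrite("pics/s9d.png",c)
E
```

```text
t: 21.45
tool_pos: [0.4748, 0.1174, 0.0581]
tool_rot: [[0.472, -0.881, -0.0], [-0.881, -0.472, -0.001], [0.001, 0.001, -1.0]]
ft_force: [-0.2, 0.4, -0.3]
finger_gap: 0.0828
t 21.45 p [0.4748 0.1174 0.0581] yaw -61.8 z [-0.    -0.001 -1.   ] F [-0.2  0.4 -0.3] T [0.08 0.02 0.01] gap 0.0828 q [ 5.000e+00  2.620e+01  1.040e+02 -1.000e-01  4.980e+01  1.568e+02]
```

View pics/s9d.png

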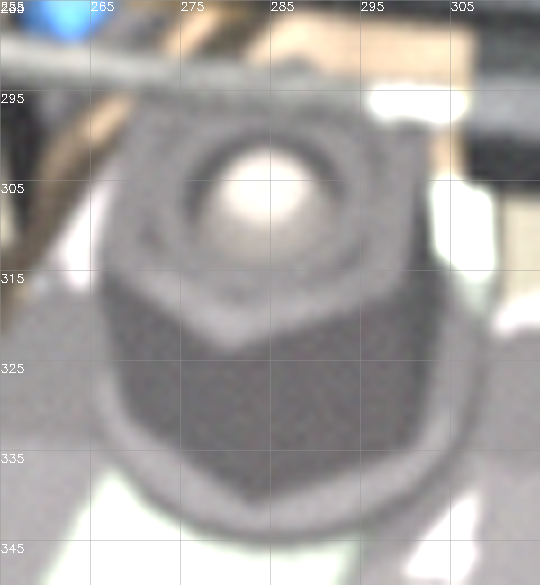

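```bash
python3 -m jog '[{"jaw":1.0,"tx":0,"ty":0,"tz":0,"ax":0,"ay":0,"az":0},{"jaw":1.0,"tx":0,"ty":0,"tz":0,"ax":0,"ay":0,"az":0},{"jaw":1.0,"tx":0,"ty":0,"tz":0,"ax":0,"ay":0,"az":0.03},{"jaw":1.0,"tx":0,"ty":0,"tz":0,"ax":0,"ay":0,"az":0.03},{"jaw":1.0,"tx":0,"ty":0,"tz":0,"ax":0,"ay":0,"az":0.03}]' 35
python3 -c "
from g import *
st()"
```

```text
t: 22.12
tool_pos: [0.4751, 0.1175, 0.0584]
tool_rot: [[0.39, -0.921, 0.001], [-0.921, -0.39, -0.001], [0.001, -0.0, -1.0]]
ft_force: [0.9, 1.2, 0.8]
finger_gap: 0.0533
t 22.12 p [0.4751 0.1175 0.0584] yaw -67.1 z [ 0.001 -0.001 -1.   ] F [0.9 1.2 0.8] T [ 0.29 -0.12  0.48] gap 0.0533 q [ 5.000e+00  2.620e+01  1.040e+02 -1.000e-01  4.980e+01  1.621e+02]
```

```bash
python3 -m jog '[{"jaw":0.3,"tx":0,"ty":0,"tz":0,"ax":0,"ay":0,"az":0},{"jaw":0.1,"tx":0,"ty":0,"tz":0,"ax":0,"ay":0,"az":0},{"jaw":0.05,"tx":0,"ty":0,"tz":0,"ax":0,"ay":0,"az":0},{"jaw":0.05,"tx":0,"ty":0,"tz":0,"ax":0,"ay":0,"az":0},{"jaw":0.05,"tx":0,"ty":0,"tz":0,"ax":0,"ay":0,"az":0}]'
python3 -m jog '[{"jaw":0.05,"tx":0,"ty":0,"tz":-0.01,"ax":0,"ay":0,"az":0},{"jaw":0.05,"tx":0,"ty":0,"tz":-0.03,"ax":0,"ay":0,"az":0},{"jaw":0.05,"tx":0,"ty":0,"tz":-0.05,"ax":0,"ay":0,"az":0},{"jaw":0.05,"tx":0,"ty":0,"tz":-0.06,"ax":0,"ay":0,"az":0},{"jaw":0.05,"tx":0,"ty":0,"tz":-0.06,"ax":0,"ay":0,"az":0}]'
python3 -c "
from g import *
st()"
```

```text
t: 22.75
tool_pos: [0.4748, 0.1174, 0.0582]
tool_rot: [[0.391, -0.921, -0.0], [-0.921, -0.391, -0.001], [0.001, 0.0, -1.0]]
ft_force: [-0.6, 0.5, -0.5]
finger_gap: 0.0872
t: 23.38
tool_pos: [0.4744, 0.1176, 0.271]
tool_rot: [[0.391, -0.92, 0.001], [-0.92, -0.391, -0.001], [0.001, -0.0, -1.0]]
ft_force: [1.3, -0.3, -0.2]
finger_gap: 0.087
t 23.38 p [0.4744 0.1176 0.271 ] yaw -67.0 z [ 0.001 -0.001 -1.   ] F [ 1.3 -0.3 -0.2] T [ 0.09 -0.09  0.02] gap 0.087 q [ 5.00e+00  1.32e+01  8.60e+01 -1.00e-01  8.08e+01  1.62e+02]
```

```bash
python3 - <<'E'
from h import *
u=lambda L,s,ox,oy:[((a+.5)/s-.5+ox,(b+.5)/s-.5+oy) for a,b in L]
tm=u([(170,380),(338,367),(343,500),(178,515),(412,355),(583,342),(588,473),(417,490)],6.667,350,225)
sm=u([(438,118),(495,165),(455,222),(397,170),(497,40),(555,92),(515,145),(456,92)],4,270,180)
def pts(p):
    x,y,z,yaw=p; R=Rz(yaw)@Ry(-np.pi/6)
    q=np.array([[a*.018,b*.020+o,0] for o in (0,-.06) for a in(1,-1) for b in (1,-1)])
    return q@R.T+[x,y,z]
def res(p,cams=("top","scene"),full=False):
    P=pts(p); r=[]
    for c,m in (("top",tm),("scene",sm)):
        if c not in cams: continue
        Q=proj(c,P)
        for k in m:
            d=Q-k; r.append(d[np.argmin((d**2).sum(1))])
    return np.array(r) if full else np.ravel(r)
for cams in (("top","scene"),("top",),("scene",)):
    s=least_squares(lambda p:res(p,cams),[.453,-.132,.078,0.],loss="soft_l1"); print(cams,np.round(s.x,4),np.degrees(s.x[3]),s.cost)
    if len(cams)==2: print(np.round(res(s.x,full=True),1).tolist())
E
python3 - <<'E'
from g import *
from cell import read_camera,spotter
import cv2
for c in ("scene","top"):
    cv2.imwrite(f"pics/{c}10.png",read_camera(c)["frame"][:,:,::-1])
    for q in ("green_key_face","red_key_face","black_nut","brass_nut_mid"): print(c,q,[(round(b["confidence"],2),np.round(b["position"],4).tolist()) for b in spotter.boxes_of(c,q)[:2]])
E
```

```text
('top', 'scene') [ 0.4547 -0.1331  0.0776  0.0886] 5.0785674665282245 5.498284454254917
[[0.4, 1.1], [0.0, 0.6], [-0.2, -0.1], [0.2, 0.1], [1.3, 1.1], [0.5, 0.6], [-0.4, 0.3], [0.9, 0.2], [-0.6, -0.4], [-0.5, 0.9], [-0.4, 0.4], [-0.6, 0.1], [-0.8, 0.2], [-1.5, -0.2], [-0.7, -0.7], [-0.2, -0.3]]
('top',) [ 0.4554 -0.1318  0.0829  0.091 ] 5.2145465223075576 1.5488828670484251
('scene',) [ 0.4545 -0.1348  0.0764  0.0781] 4.472134219200696 1.2159085731408192
scene green_key_face [(0.69, [0.4557, -0.1313, 0.0767])]
scene red_key_face [(0.75, [0.4539, -0.1854, 0.0775]), (0.72, [0.4649, 0.1266, 0.072])]
scene black_nut [(0.74, [0.4607, 0.1291, 0.073]), (0.32, [0.4538, -0.1881, 0.0784])]
scene brass_nut_mid [(0.98, [0.5728, 0.1156, 0.0908])]
top green_key_face [(0.72, [0.4572, -0.1298, 0.0763]), (0.32, [0.4852, 0.0906, 0.0155])]
top red_key_face [(0.73, [0.4563, -0.1936, 0.0832])]
top black_nut [(0.97, [0.4773, 0.1056, 0.0849])]
top brass_nut_mid [(0.61, [0.5792, 0.1055, 0.0947])]
```

View pics/scene10.png

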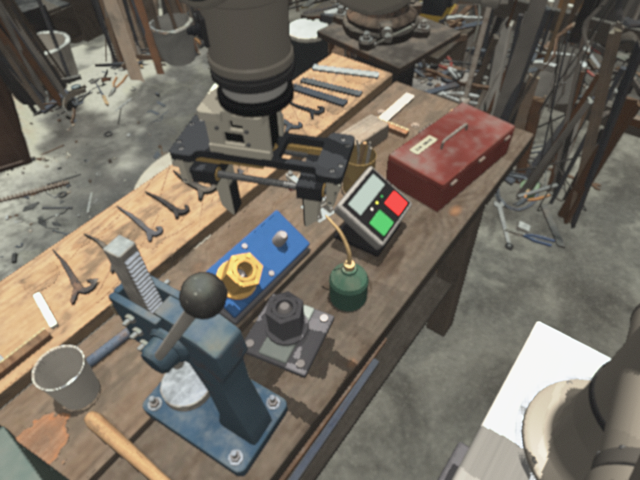

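```bash
python3 -c "
from g import *
plan([.41,-.13,.27],down(5,30))
plan([.41,-.13,.27],down(5,30),10)"
```

```text
n 8 t [0.0125, 0.0317, 0.0007] a [0.0414, 0.0567, -0.1532] dp [-0.0643, -0.2476, 0.0029]
n 10 t [0.0096, 0.0255, 0.0005] a [0.0331, 0.0454, -0.1226] dp [-0.0643, -0.2476, 0.0029]
```

```bash
python3 -m jog '[{"jaw":1.0,"tx":0.0096,"ty":0.0255,"tz":0,"ax":0.033,"ay":0.0454,"az":-0.1226},{"jaw":1.0,"tx":0.0096,"ty":0.0255,"tz":0,"ax":0.033,"ay":0.0454,"az":-0.1226},{"jaw":1.0,"tx":0.0096,"ty":0.0255,"tz":0,"ax":0.033,"ay":0.0454,"az":-0.1226},{"jaw":1.0,"tx":0.0096,"ty":0.0255,"tz":0,"ax":0.033,"ay":0.0454,"az":-0.1226},{"jaw":1.0,"tx":0.0096,"ty":0.0255,"tz":0,"ax":0.033,"ay":0.0454,"az":-0.1226}]' 20
python3 -c "
from g import *
st();plan([.41,-.13,.27],down(5,30),5)"
```

```text
t: 24.5
tool_pos: [0.4025, 0.0038, 0.2666]
tool_rot: [[0.819, -0.509, 0.266], [-0.512, -0.857, -0.064], [0.261, -0.084, -0.962]]
ft_force: [0.7, 0.3, -0.4]
finger_gap: 0.0416
t 24.5 p [0.4025 0.0038 0.2666] yaw -32.0 z [ 0.266 -0.064 -0.962] F [ 0.7  0.3 -0.4] T [ 0.13  0.19 -0.01] gap 0.0416 q [ -9.5  -6.1 109.7  -1.3  60.6 112.4]
n 5 t [0.0093, 0.0256, 0.0012] a [0.0329, 0.0448, -0.1215] dp [0.0075, -0.1338, 0.0034]
```

```bash
python3 -m jog '[{"jaw":1.0,"tx":0.0093,"ty":0.0256,"tz":0.001,"ax":0.033,"ay":0.045,"az":-0.1215},{"jaw":1.0,"tx":0.0093,"ty":0.0256,"tz":0.001,"ax":0.033,"ay":0.045,"az":-0.1215},{"jaw":1.0,"tx":0.0093,"ty":0.0256,"tz":0.001,"ax":0.033,"ay":0.045,"az":-0.1215},{"jaw":1.0,"tx":0.0093,"ty":0.0256,"tz":0.001,"ax":0.033,"ay":0.045,"az":-0.1215},{"jaw":1.0,"tx":0.0093,"ty":0.0256,"tz":0.001,"ax":0.033,"ay":0.045,"az":-0.1215}]'
python3 -c "
from g import *
st();plan([.4163,-.1324,.1443],down(5,30),4)"
```

```text
t: 25.12
tool_pos: [0.4057, -0.1162, 0.2685]
tool_rot: [[0.879, 0.026, 0.476], [0.012, -0.999, 0.031], [0.477, -0.022, -0.879]]
ft_force: [0.5, -0.2, -0.6]
finger_gap: 0.0004
t 25.12 p [ 0.4057 -0.1162  0.2685] yaw 0.8 z [ 0.476  0.031 -0.879] F [ 0.5 -0.2 -0.6] T [0.06 0.26 0.02] gap 0.0004 q [-43.5  -9.6 116.7  25.2  55.4  34. ]
n 4 t [-0.0129, 0.0046, 0.0283] a [0.0028, 0.0064, -0.0161] dp [0.0106, -0.0162, -0.1242]
```

```bash
python3 -m jog '[{"jaw":1.0,"tx":-0.0129,"ty":0.0046,"tz":0.0283,"ax":0.003,"ay":0.0064,"az":-0.016},{"jaw":1.0,"tx":-0.0129,"ty":0.0046,"tz":0.0283,"ax":0.003,"ay":0.0064,"az":-0.016},{"jaw":1.0,"tx":-0.0129,"ty":0.0046,"tz":0.0283,"ax":0.003,"ay":0.0064,"az":-0.016},{"jaw":1.0,"tx":-0.0129,"ty":0.0046,"tz":0.0283,"ax":0.003,"ay":0.0064,"az":-0.016},{"jaw":1.0,"tx":0,"ty":0,"tz":0,"ax":0,"ay":0,"az":0}]'
python3 - <<'E'
from g import *
st();plan([.4163,-.1324,.1443],down(5,30),1);plan([.4462,-.1318,.0923],down(5,30),5)
from cell import read_camera
import cv2
for c in ("scene","top"): cv2.imwrite(f"pics/{c}11.png",read_camera(c)["frame"][:,:,::-1])
a=cv2.imread("pics/scene11.png")[120:320,290:450]; cv2.imwrite("pics/s11c.png",cv2.resize(a,None,fx=3,fy=3,interpolation=cv2.INTER_CUBIC))
E
```

```text
t: 25.75
tool_pos: [0.4153, -0.1308, 0.1424]
tool_rot: [[0.866, 0.083, 0.493], [0.069, -0.997, 0.047], [0.496, -0.007, -0.869]]
ft_force: [-0.6, 0.2, 0.0]
finger_gap: 0.0006
t 25.75 p [ 0.4153 -0.1308  0.1424] yaw 4.5 z [ 0.493  0.047 -0.869] F [-0.6  0.2  0. ] T [-0.11  0.28  0.  ] gap 0.0006 q [-45.9   3.5 129.3  42.2  35.2   6.9]
n 1 t [0.0017, 0.0017, -0.0012] a [-0.0038, 0.0051, -0.0071] dp [0.001, -0.0016, 0.0019]
n 5 t [0.0004, 0.0008, 0.0117] a [-0.0008, 0.001, -0.0014] dp [0.0309, -0.001, -0.0501]
```

View pics/s11c.png

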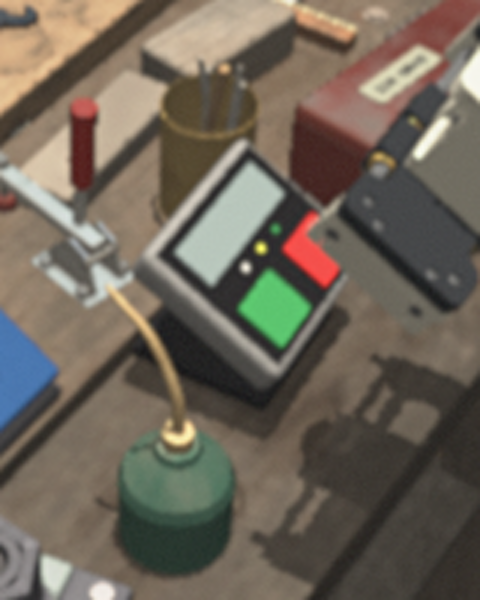

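```bash
python3 - <<'E'
from h import *
import cv2
p=np.array([.4153,-.1308,.1424]); z=np.array([.493,.047,-.869]); y=np.array([.083,-.997,-.007]);x=np.array([.866,.069,.496])
im=cv2.imread("pics/scene11.png"); 
for nm,P in (("tip",p+.017*z),("tcp",p),("body",p-.049*z),("b+",p-.049*z+.095*y),("b-",p-.049*z-.095*y),("b-x",p-.049*z-.095*y-.0375*x),("b-X",p-.049*z-.095*y+.0375*x),("key",np.array([.4547,-.1331,.0776]))):
    q=proj("scene",P)[0]; print(nm,q,"crop",(q-[290,120])*3)
im=cv2.imread("pics/top11.png")[180:400,280:500]; cv2.imwrite("pics/t11c.png",cv2.resize(im,None,fx=2.7,fy=2.7))
E
```

```text
tip [397.2641654  210.57618438] crop [321.79249619 271.72855314]
tcp [402.66401355 206.16616749] crop [337.99204064 258.49850247]
body [419.31539655 192.56821923] crop [387.94618966 217.70465768]
b+ [442.63959498 160.45149272] crop [457.91878495 121.35447815]
b- [392.62344499 229.34110525] crop [307.87033497 328.02331575]
b-x [410.96546998 246.0892531 ] crop [362.89640993 378.26775931]
b-X [374.19060883 212.50483673] crop [252.5718265  277.51451019]
key [380.73779017 221.98328305] crop [272.2133705  305.94984916]
```

View pics/t11c.png

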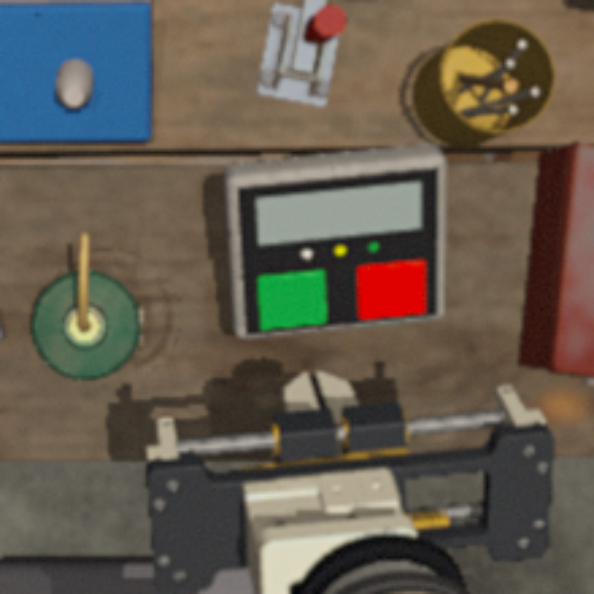

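```bash
python3 - <<'E'
from h import *
p=np.array([.4153,-.1308,.1424]); z=np.array([.493,.047,-.869]); y=np.array([.083,-.997,-.007])
for nm,P in (("tip",p+.017*z),("t+",p+.017*z+.01*y),("t-",p+.017*z-.01*y),("tcp",p),("key",np.array([.4547,-.1331,.0776]))):
    q=proj("top",P)[0]; print(nm,q,"crop",(q-[280,180])*2.7)
E
```

```text
tip [390.76503993 311.65952174] crop [299.06560782 355.48070871]
t+ [397.31668158 311.04128209] crop [316.75504027 353.81146164]
t- [384.20993923 312.27691643] crop [281.36683591 357.14767436]
tcp [392.69368402 317.68860195] crop [304.27294684 371.75922527]
key [388.30033738 291.16710976] crop [292.41091091 300.15119634]
```

```bash
python3 - <<'E'
from h import *
from g import *
st()
from cell import read_camera
cv2.imwrite("pics/top12.png",read_camera("top")["frame"][:,:,::-1])
b=cv2.imread("pics/top12.png"); x,y,w,h,s=360,270,80,70,9
c=cv2.resize(b[y:y+h,x:x+w],None,fx=s,fy=s,interpolation=cv2.INTER_CUBIC)
S=ctrl.sense(); p=np.array(S["tool_pos"]);R=np.array(S["tool_rot"])
for Q,col in (([0,0,.017],(0,0,255)),([0,0,0],(255,0,0)),([0,0,-.03],(0,255,255)),([.0095,0,.017],(255,255,0)),([-.0095,0,.017],(255,255,0))):
    q=(proj("top",p+R@np.array(Q))[0]-[x,y])*s; cv2.circle(c,tuple(int(v) for v in q),5,col,-1)
cv2.imwrite("pics/t12c.png",c)
E
```

```text
t 25.85 p [ 0.4166 -0.1317  0.1449] yaw 4.7 z [ 0.497  0.044 -0.867] F [ 0.2 -1.  -0. ] T [-0.03  0.3   0.01] gap 0.0005 q [-45.9   3.3 129.1  42.1  35.3   7. ]
```

View pics/t12c.png

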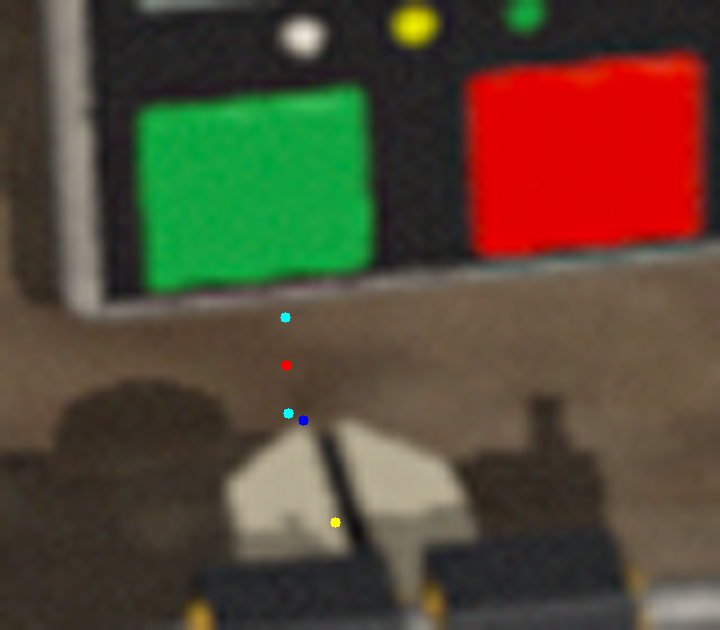

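```bash
python3 -m jog '[{"jaw":1.0,"tx":0,"ty":0,"tz":0.010,"ax":0,"ay":0,"az":0},{"jaw":1.0,"tx":0,"ty":0,"tz":0.010,"ax":0,"ay":0,"az":0},{"jaw":1.0,"tx":0,"ty":0,"tz":0.010,"ax":0,"ay":0,"az":0},{"jaw":1.0,"tx":0,"ty":0,"tz":0.010,"ax":0,"ay":0,"az":0},{"jaw":1.0,"tx":0,"ty":0,"tz":0.008,"ax":0,"ay":0,"az":0}]'
python3 - <<'E'
from h import *
from g import *
from cell import read_camera
st()
S=ctrl.sense(); p=np.array(S["tool_pos"]);R=np.array(S["tool_rot"])
for cam,x,y,w,h,s in (("top",360,250,80,70,8),("scene",345,170,80,70,8)):
    f=read_camera(cam)["frame"][:,:,::-1]
    c=cv2.resize(np.ascontiguousarray(f[y:y+h,x:x+w]),None,fx=s,fy=s,interpolation=cv2.INTER_CUBIC)
    for Q,col in (([0,0,.017],(0,0,255)),([0,0,0],(255,0,0)),([0,0,-.03],(0,255,255))):
        q=(proj(cam,p+R@np.array(Q))[0]-[x,y])*s; cv2.circle(c,tuple(int(v) for v in q),4,col,-1)
    cv2.imwrite(f"pics/{cam}13c.png",c)
E
```

```text
t: 26.52
tool_pos: [0.4406, -0.1295, 0.1021]
tool_rot: [[0.864, 0.084, 0.497], [0.072, -0.996, 0.044], [0.499, -0.002, -0.867]]
ft_force: [-0.7, -0.1, -0.3]
finger_gap: 0.0001
t 26.52 p [ 0.4406 -0.1295  0.1021] yaw 4.7 z [ 0.497  0.044 -0.867] F [-0.7 -0.1 -0.3] T [ 0.01  0.27 -0.02] gap 0.0001 q [-42.2  11.  130.1  52.4  27.5  -2. ]
```

View pics/top13c.png

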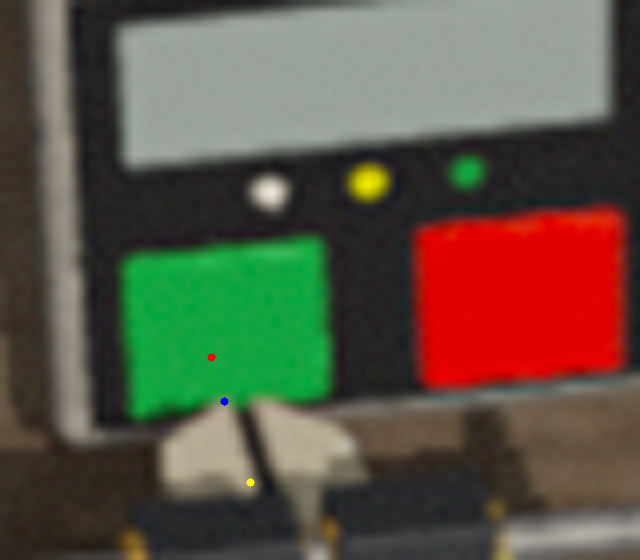

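View pics/scene13c.png

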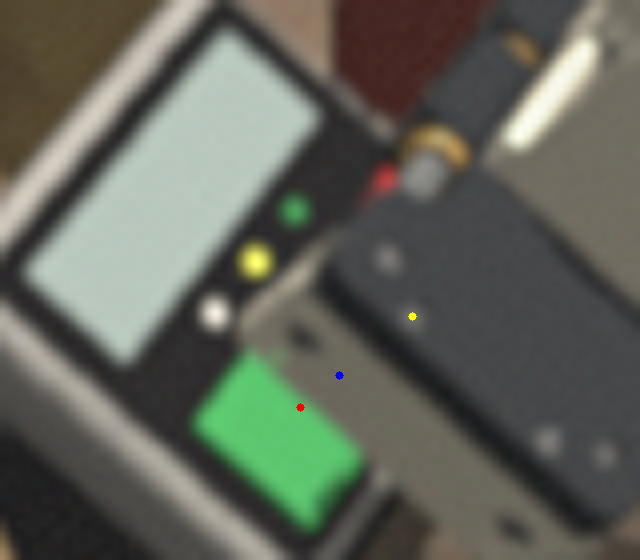

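```bash
python3 -m jog '[{"jaw":1.0,"tx":0.0005,"ty":0,"tz":0.002,"ax":0,"ay":0,"az":0},{"jaw":1.0,"tx":0.0005,"ty":0,"tz":0.002,"ax":0,"ay":0,"az":0},{"jaw":1.0,"tx":0.0005,"ty":0,"tz":0.002,"ax":0,"ay":0,"az":0},{"jaw":1.0,"tx":0.0005,"ty":0,"tz":0.002,"ax":0,"ay":0,"az":0},{"jaw":1.0,"tx":0,"ty":0,"tz":0,"ax":0,"ay":0,"az":0}]'
python3 -c "
from g import *
st()"
```

```text
t: 27.25
tool_pos: [0.4461, -0.1292, 0.0969]
tool_rot: [[0.864, 0.084, 0.497], [0.072, -0.996, 0.044], [0.499, -0.002, -0.867]]
ft_force: [-0.3, 0.1, -0.2]
finger_gap: 0.0002
t 27.25 p [ 0.4461 -0.1292  0.0969] yaw 4.8 z [ 0.497  0.044 -0.867] F [-0.3  0.1 -0.2] T [-0.03  0.28  0.01] gap 0.0002 q [-41.5  12.1 129.9  54.   26.6  -3.1]
```

```bash
python3 -m jog '[{"jaw":1.0,"tx":0,"ty":0,"tz":0.001,"ax":0,"ay":0,"az":0},{"jaw":1.0,"tx":0,"ty":0,"tz":0.001,"ax":0,"ay":0,"az":0},{"jaw":1.0,"tx":0,"ty":0,"tz":0.001,"ax":0,"ay":0,"az":0},{"jaw":1.0,"tx":0,"ty":0,"tz":0,"ax":0,"ay":0,"az":0},{"jaw":1.0,"tx":0,"ty":0,"tz":0,"ax":0,"ay":0,"az":0}]'
python3 -c "
from g import *
st()"
```

```text
t: 27.88
tool_pos: [0.4475, -0.1291, 0.0943]
tool_rot: [[0.864, 0.084, 0.497], [0.072, -0.996, 0.043], [0.499, -0.002, -0.867]]
ft_force: [0.3, -0.8, -0.8]
finger_gap: 0.0004
t 27.88 p [ 0.4475 -0.1291  0.0943] yaw 4.7 z [ 0.497  0.043 -0.867] F [ 0.3 -0.8 -0.8] T [ 0.01  0.3  -0.02] gap 0.0004 q [-41.3  12.6 129.9  54.8  26.2  -3.8]
```

```bash
python3 -m jog '[{"jaw":1.0,"tx":0,"ty":0,"tz":0.001,"ax":0,"ay":0,"az":0},{"jaw":1.0,"tx":0,"ty":0,"tz":0.001,"ax":0,"ay":0,"az":0},{"jaw":1.0,"tx":0,"ty":0,"tz":0,"ax":0,"ay":0,"az":0},{"jaw":1.0,"tx":0,"ty":0,"tz":0,"ax":0,"ay":0,"az":0},{"jaw":1.0,"tx":0,"ty":0,"tz":0,"ax":0,"ay":0,"az":0}]'
python3 -c "
from g import *
st()"
```

```text
t: 28.5
tool_pos: [0.4485, -0.129, 0.0927]
tool_rot: [[0.864, 0.084, 0.497], [0.072, -0.996, 0.043], [0.499, -0.002, -0.867]]
ft_force: [0.3, -0.2, 0.1]
finger_gap: -0.0001
t 28.5 p [ 0.4485 -0.129   0.0927] yaw 4.7 z [ 0.497  0.043 -0.867] F [ 0.3 -0.2  0.1] T [-0.02  0.32  0.03] gap -0.0001 q [-41.2  12.9 129.9  55.4  25.9  -4.3]
```

```bash
python3 -m jog '[{"jaw":1.0,"tx":0,"ty":0,"tz":0.001,"ax":0,"ay":0,"az":0},{"jaw":1.0,"tx":0,"ty":0,"tz":0.001,"ax":0,"ay":0,"az":0},{"jaw":1.0,"tx":0,"ty":0,"tz":0,"ax":0,"ay":0,"az":0},{"jaw":1.0,"tx":0,"ty":0,"tz":0,"ax":0,"ay":0,"az":0},{"jaw":1.0,"tx":0,"ty":0,"tz":0,"ax":0,"ay":0,"az":0}]'
python3 -c "
from g import *
st()"
```

```text
t: 29.12
tool_pos: [0.4495, -0.1289, 0.0909]
tool_rot: [[0.864, 0.084, 0.497], [0.072, -0.996, 0.043], [0.499, -0.002, -0.867]]
ft_force: [0.6, 0.3, -0.1]
finger_gap: 0.0004
t 29.12 p [ 0.4495 -0.1289  0.0909] yaw 4.7 z [ 0.497  0.043 -0.867] F [ 0.6  0.3 -0.1] T [ 0.    0.26 -0.01] gap 0.0004 q [-41.   13.2 129.9  55.9  25.7  -4.8]
```

```bash
python3 -m jog '[{"jaw":1.0,"tx":0,"ty":0,"tz":0.001,"ax":0,"ay":0,"az":0},{"jaw":1.0,"tx":0,"ty":0,"tz":0.001,"ax":0,"ay":0,"az":0},{"jaw":1.0,"tx":0,"ty":0,"tz":0,"ax":0,"ay":0,"az":0},{"jaw":1.0,"tx":0,"ty":0,"tz":0,"ax":0,"ay":0,"az":0},{"jaw":1.0,"tx":0,"ty":0,"tz":0,"ax":0,"ay":0,"az":0}]'
python3 - <<'E'
from h import *
from g import *
from cell import read_camera
st()
for cam,x,y,w,h,s in (("top",360,250,80,70,8),("scene",345,170,80,70,8)):
    f=read_camera(cam)["frame"][:,:,::-1]
    c=cv2.resize(np.ascontiguousarray(f[y:y+h,x:x+w]),None,fx=s,fy=s,interpolation=cv2.INTER_CUBIC)
    cv2.imwrite(f"pics/{cam}14c.png",c)
E
```

```text
t: 29.75
tool_pos: [0.4505, -0.1288, 0.0892]
tool_rot: [[0.864, 0.084, 0.497], [0.072, -0.996, 0.043], [0.499, -0.002, -0.867]]
ft_force: [-0.3, -0.1, 0.2]
finger_gap: 0.0005
t 29.75 p [ 0.4505 -0.1288  0.0892] yaw 4.8 z [ 0.497  0.043 -0.867] F [-0.3 -0.1  0.2] T [-0.04  0.3   0.08] gap 0.0005 q [-40.9  13.6 129.9  56.5  25.4  -5.4]
```

View pics/top14c.png

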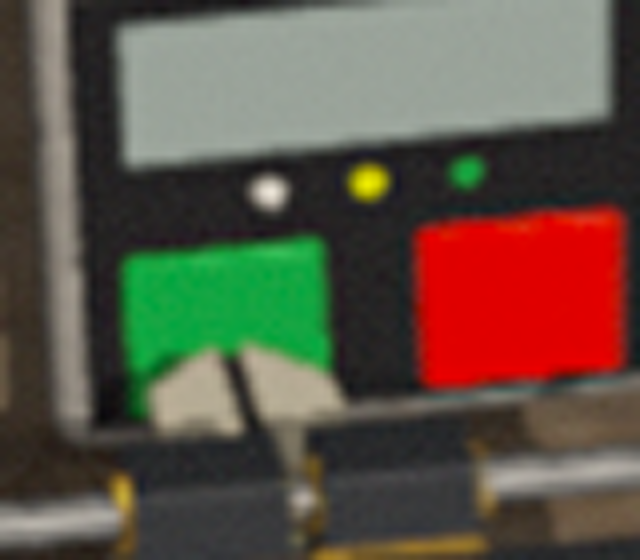

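View pics/scene14c.png

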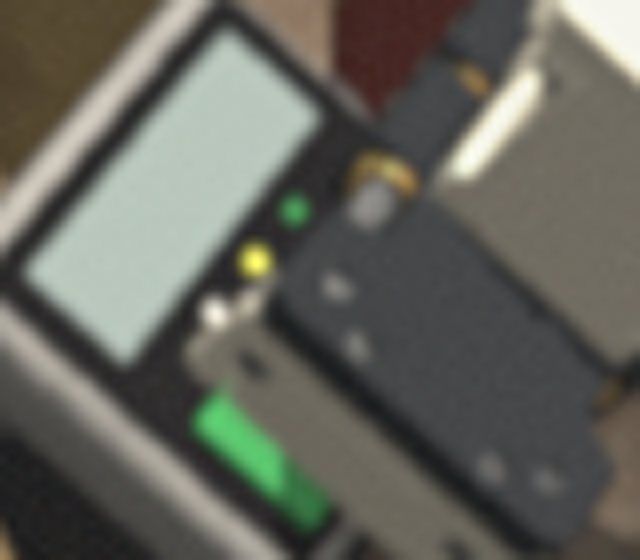

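```bash
python3 -m jog '[{"jaw":1.0,"tx":0,"ty":0,"tz":0.001,"ax":0,"ay":0,"az":0},{"jaw":1.0,"tx":0,"ty":0,"tz":0.001,"ax":0,"ay":0,"az":0},{"jaw":1.0,"tx":0,"ty":0,"tz":0,"ax":0,"ay":0,"az":0},{"jaw":1.0,"tx":0,"ty":0,"tz":0,"ax":0,"ay":0,"az":0},{"jaw":1.0,"tx":0,"ty":0,"tz":0,"ax":0,"ay":0,"az":0}]'
python3 -c "
from g import *
st()"
```

```text
t: 30.48
tool_pos: [0.4515, -0.1287, 0.0875]
tool_rot: [[0.864, 0.084, 0.497], [0.072, -0.996, 0.043], [0.499, -0.002, -0.867]]
ft_force: [0.5, 0.1, -0.5]
finger_gap: -0.0001
t 30.48 p [ 0.4515 -0.1287  0.0875] yaw 4.8 z [ 0.497  0.043 -0.867] F [ 0.5  0.1 -0.5] T [-0.02  0.32 -0.03] gap -0.0001 q [-40.8  13.9 129.9  57.1  25.2  -5.9]
```

```bash
python3 -m jog '[{"jaw":1.0,"tx":0,"ty":0,"tz":0.001,"ax":0,"ay":0,"az":0},{"jaw":1.0,"tx":0,"ty":0,"tz":0.0005,"ax":0,"ay":0,"az":0},{"jaw":1.0,"tx":0,"ty":0,"tz":0.0005,"ax":0,"ay":0,"az":0},{"jaw":1.0,"tx":0,"ty":0,"tz":0,"ax":0,"ay":0,"az":0},{"jaw":1.0,"tx":0,"ty":0,"tz":0,"ax":0,"ay":0,"az":0}]'
python3 -c "
from g import *
st()"
```

```text
t: 31.1
tool_pos: [0.4525, -0.1286, 0.0857]
tool_rot: [[0.864, 0.084, 0.497], [0.072, -0.996, 0.043], [0.499, -0.002, -0.867]]
ft_force: [-0.2, 0.4, 0.0]
finger_gap: 0.0004
t 31.1 p [ 0.4525 -0.1286  0.0857] yaw 4.8 z [ 0.497  0.043 -0.867] F [-0.2  0.4  0. ] T [-0.01  0.26 -0.04] gap 0.0004 q [-40.6  14.2 129.9  57.7  25.   -6.4]
```

```bash
python3 -m jog '[{"jaw":1.0,"tx":0,"ty":0,"tz":0.001,"ax":0,"ay":0,"az":0},{"jaw":1.0,"tx":0,"ty":0,"tz":0.0005,"ax":0,"ay":0,"az":0},{"jaw":1.0,"tx":0,"ty":0,"tz":0.0005,"ax":0,"ay":0,"az":0},{"jaw":1.0,"tx":0,"ty":0,"tz":0,"ax":0,"ay":0,"az":0},{"jaw":1.0,"tx":0,"ty":0,"tz":0,"ax":0,"ay":0,"az":0}]'
python3 - <<'E'
from h import *
from g import *
from cell import read_camera
st()
for cam,x,y,w,h,s in (("top",360,250,80,70,8),):
    f=read_camera(cam)["frame"][:,:,::-1]
    c=cv2.resize(np.ascontiguousarray(f[y:y+h,x:x+w]),None,fx=s,fy=s,interpolation=cv2.INTER_CUBIC)
    cv2.imwrite(f"pics/{cam}15c.png",c)
E
```

```text
t: 31.72
tool_pos: [0.4535, -0.1286, 0.084]
tool_rot: [[0.864, 0.084, 0.497], [0.072, -0.996, 0.043], [0.499, -0.002, -0.867]]
ft_force: [-0.6, 0.2, -0.0]
finger_gap: 0.0004
t 31.73 p [ 0.4535 -0.1286  0.084 ] yaw 4.8 z [ 0.497  0.043 -0.867] F [-0.6  0.2 -0. ] T [0.03 0.36 0.  ] gap 0.0004 q [-40.5  14.5 129.9  58.3  24.7  -7. ]
```

View pics/top15c.png

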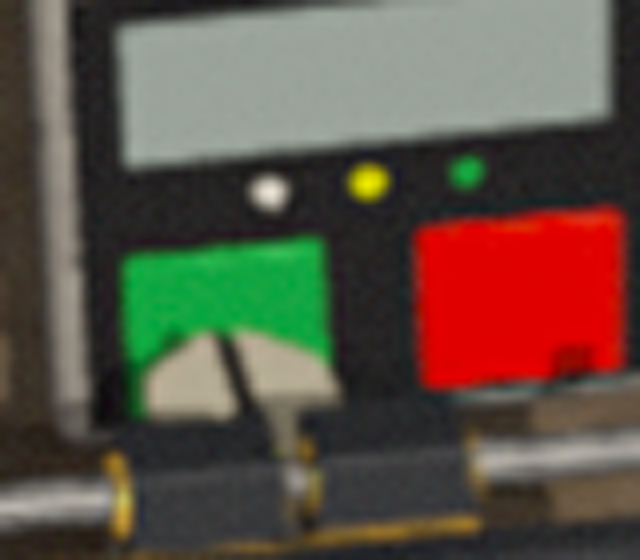

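```bash
python3 - <<'E'
from h import *
from g import *
S=ctrl.sense(); p=np.array(S["tool_pos"]);R=np.array(S["tool_rot"])
for Q in ([0,0,.017],[-.0095,0,.017],[.0095,0,.017],[0,0,0],[-.0095,0,-.02],[0,0,-.02]):
    q=proj("top",p+R@np.array(Q))[0]; print(Q,np.round(p+R@np.array(Q),4),np.round((q-[360,250])*8))
n=-R[:,2]; print((p+R[:,2]*.017-np.array([.4547,-.1331,.0776]))@n)
E
```

```text
[0, 0, 0.017] [ 0.462  -0.1278  0.0693] [195. 294.]
[-0.0095, 0, 0.017] [ 0.4538 -0.1285  0.0645] [196. 334.]
[0.0095, 0, 0.017] [ 0.4702 -0.1271  0.074 ] [193. 253.]
[0, 0, 0] [ 0.4535 -0.1286  0.084 ] [208. 335.]
[-0.0095, 0, -0.02] [ 0.4354 -0.1301  0.0966] [225. 428.]
[0, 0, -0.02] [ 0.4436 -0.1294  0.1013] [224. 386.]
-0.011066875775450145
```

```bash
python3 -m jog '[{"jaw":1.0,"tx":-0.002,"ty":0,"tz":0.0005,"ax":0,"ay":0,"az":0},{"jaw":1.0,"tx":-0.002,"ty":0,"tz":0.0005,"ax":0,"ay":0,"az":0},{"jaw":1.0,"tx":0,"ty":0,"tz":0.0005,"ax":0,"ay":0,"az":0},{"jaw":1.0,"tx":0,"ty":0,"tz":0.0005,"ax":0,"ay":0,"az":0},{"jaw":1.0,"tx":0,"ty":0,"tz":0,"ax":0,"ay":0,"az":0}]'
python3 -c "
from g import *
st()"
```

```text
t: 32.4
tool_pos: [0.4511, -0.1287, 0.0802]
tool_rot: [[0.864, 0.084, 0.497], [0.072, -0.996, 0.043], [0.499, -0.002, -0.867]]
ft_force: [0.6, 0.2, 0.2]
finger_gap: 0.0005
t 32.4 p [ 0.4511 -0.1287  0.0802] yaw 4.8 z [ 0.497  0.043 -0.867] F [0.6 0.2 0.2] T [-0.05  0.29  0.01] gap 0.0005 q [-40.8  14.9 130.4  60.   24.4  -9.1]
```

```bash
python3 -m jog '[{"jaw":1.0,"tx":0,"ty":0,"tz":0.0005,"ax":0,"ay":0,"az":0},{"jaw":1.0,"tx":0,"ty":0,"tz":0.0005,"ax":0,"ay":0,"az":0},{"jaw":1.0,"tx":0,"ty":0,"tz":0.0005,"ax":0,"ay":0,"az":0},{"jaw":1.0,"tx":0,"ty":0,"tz":0.0005,"ax":0,"ay":0,"az":0},{"jaw":1.0,"tx":0,"ty":0,"tz":0,"ax":0,"ay":0,"az":0}]'
python3 - <<'E'
from h import *
from g import *
from cell import read_camera
st()
for cam,x,y,w,h,s in (("top",360,250,80,70,8),("scene",345,170,80,70,8)):
    f=read_camera(cam)["frame"][:,:,::-1]
    c=cv2.resize(np.ascontiguousarray(f[y:y+h,x:x+w]),None,fx=s,fy=s,interpolation=cv2.INTER_CUBIC)
    cv2.imwrite(f"pics/{cam}16c.png",c)
    cv2.imwrite(f"pics/{cam}16.png",f)
E
```

```text
t: 33.02
tool_pos: [0.4521, -0.1286, 0.0785]
tool_rot: [[0.864, 0.084, 0.497], [0.072, -0.996, 0.043], [0.499, -0.002, -0.867]]
ft_force: [0.1, -0.9, -0.2]
finger_gap: 0.0005
t 33.02 p [ 0.4521 -0.1286  0.0785] yaw 4.7 z [ 0.497  0.043 -0.867] F [ 0.1 -0.9 -0.2] T [ 0.04  0.28 -0.03] gap 0.0005 q [-40.7  15.2 130.4  60.6  24.2  -9.7]
```

View pics/top16c.png

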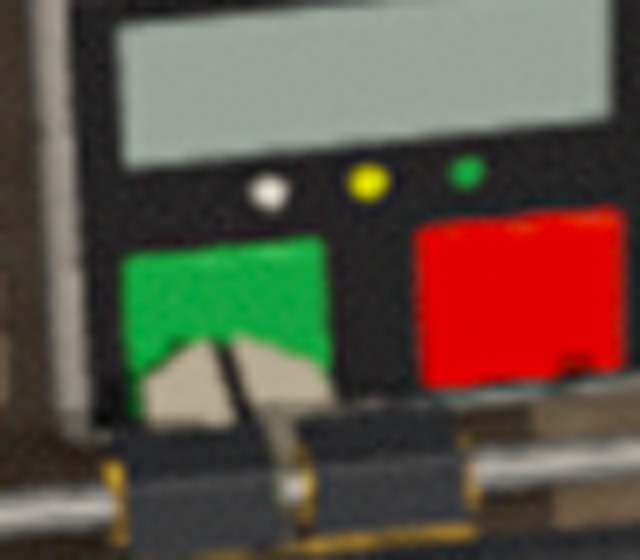

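View pics/scene16c.png

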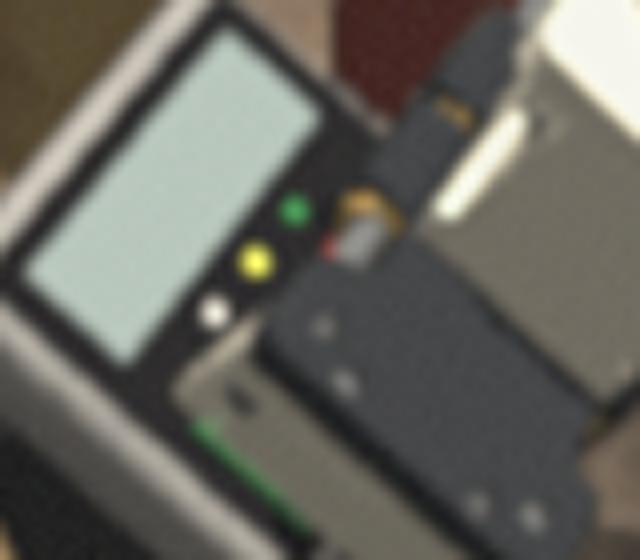

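View pics/scene16.png

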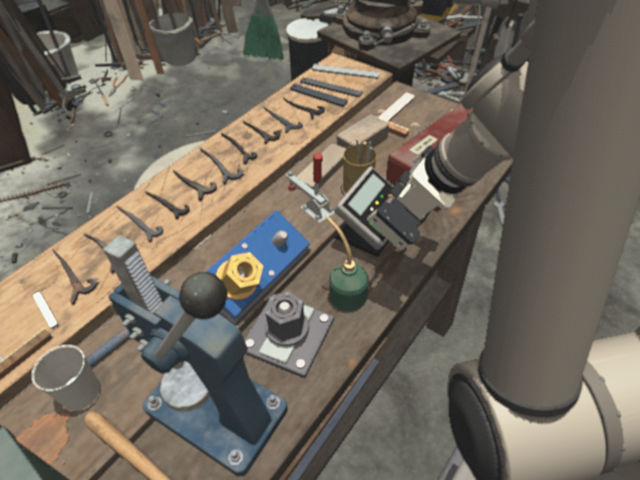

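```bash
python3 - <<'E'
from h import *
from g import *
S=ctrl.sense(); p=np.array(S["tool_pos"]);R=np.array(S["tool_rot"])
for cam,x,y,w,h,s in (("top",330,220,150,120,5),("scene",320,130,150,120,5)):
    f=cv2.imread(f"pics/{cam}16.png")
    c=cv2.resize(np.ascontiguousarray(f[y:y+h,x:x+w]),None,fx=s,fy=s,interpolation=cv2.INTER_CUBIC)
    def L(a,b,col):
        A,B=[(proj(cam,p+R@np.array(k))[0]-[x,y]+.5)*s for k in (a,b)]
        cv2.line(c,tuple(int(v) for v in A),tuple(int(v) for v in B),col,1)
    X,Y=.0375,.095
    for zz,col in ((-.049,(0,0,255)),):
        q=[(X,Y),(X,-Y),(-X,-Y),(-X,Y)]
        for i in range(4): L((*q[i],zz),(*q[(i+1)%4],zz),col)
    q=[(.0095,.019),(.0095,-.019),(-.0095,-.019),(-.0095,.019)]
    for i in range(4):
        L((*q[i],.017),(*q[(i+1)%4],.017),(255,0,255)); L((*q[i],.017),(*q[i],-.049),(255,0,255))
    cv2.imwrite(f"pics/{cam}16o.png",c)
E
```

```text
(no output)
```

View pics/top16o.png

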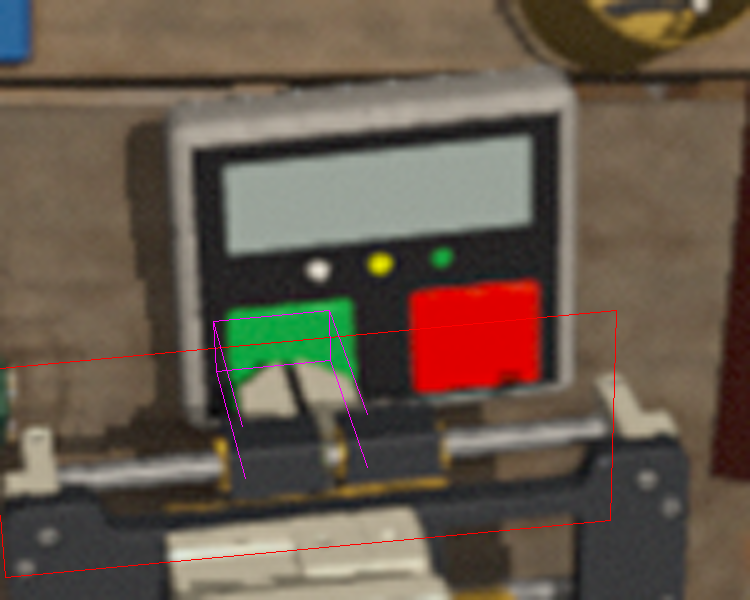

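View pics/scene16o.png

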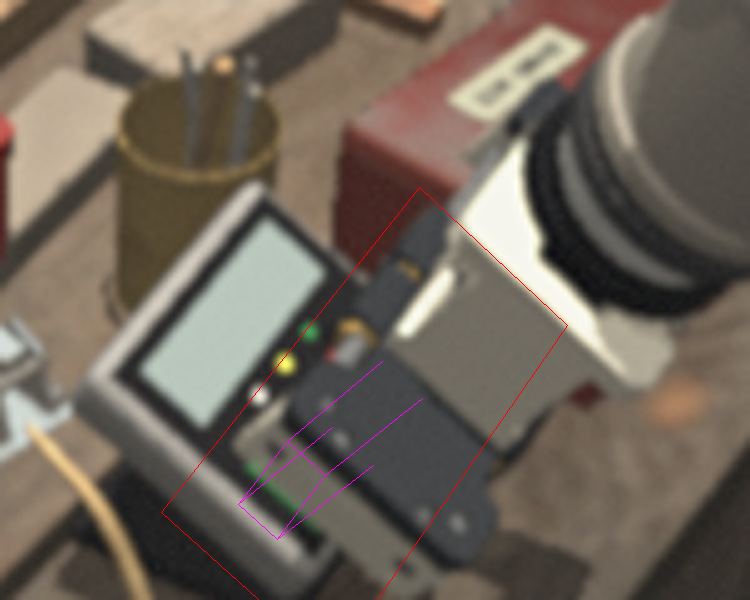

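```bash
python3 - <<'E'
from h import *
from g import down
def ov(img,cam,p,R,x,y,w,h,s,out):
    p=np.array(p); f=cv2.imread(img)
    c=cv2.resize(np.ascontiguousarray(f[y:y+h,x:x+w]),None,fx=s,fy=s,interpolation=cv2.INTER_CUBIC)
    def L(a,b,col):
        A,B=[(proj(cam,p+R@np.array(k))[0]-[x,y]+.5)*s for k in (a,b)]
        cv2.line(c,tuple(int(v) for v in A),tuple(int(v) for v in B),col,1)
    X,Y=.0375,.095; q=[(X,Y),(X,-Y),(-X,-Y),(-X,Y)]
    for i in range(4): L((*q[i],-.049),(*q[(i+1)%4],-.049),(0,0,255))
    q=[(.0095,.019),(.0095,-.019),(-.0095,-.019),(-.0095,.019)]
    for i in range(4): L((*q[i],.017),(*q[(i+1)%4],.017),(255,0,255)); L((*q[i],.017),(*q[i],-.049),(255,0,255))
    cv2.imwrite(out,c)
ov("pics/scene9.png","scene",[.4748,.1174,.0581],down(-61.8,0),200,200,170,150,4,"pics/o9.png")
ov("pics/scene10.png","scene",[.4744,.1176,.271],down(-67,0),160,60,200,170,3.0,"pics/o10.png") if 0 else ov("pics/scene10.png","scene",[.4744,.1176,.271],down(-67,0),160,60,200,170,4,"pics/o10.png")
E
```

```text
(no output)
```

View pics/o9.png

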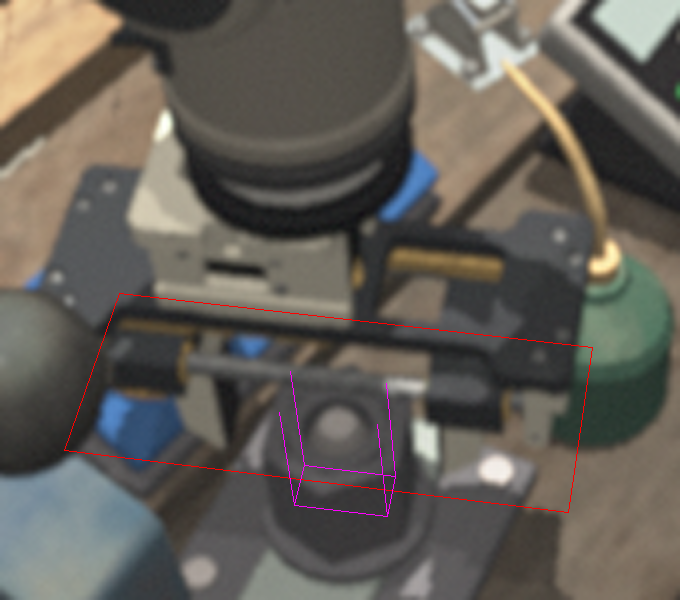

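View pics/o10.png

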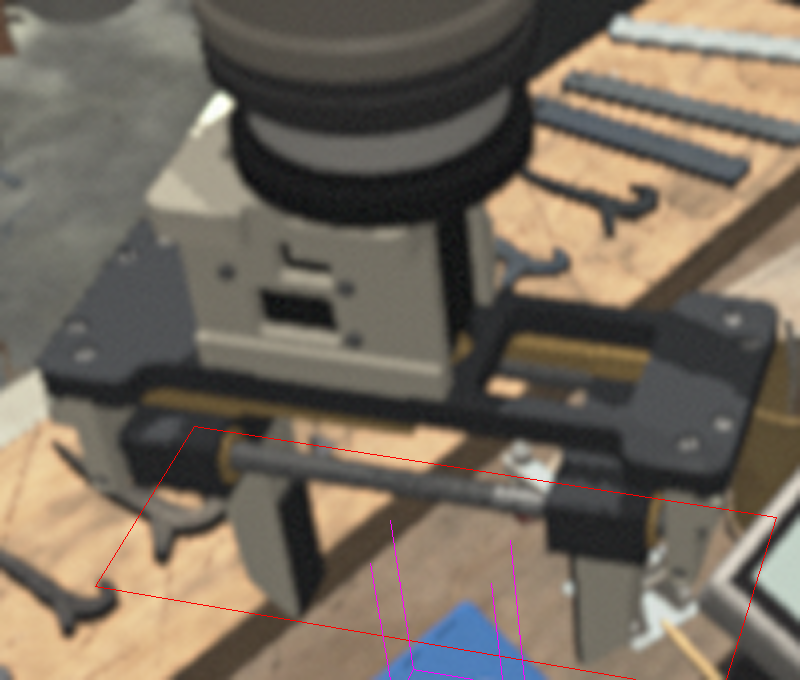

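```bash
python3 - <<'E'
from h import *
from g import down
p=np.array([.4744,.1176,.271]);R=down(-67,0)
f=cv2.imread("pics/scene10.png"); x,y,w,h,s=210,160,130,80,6
c=cv2.resize(np.ascontiguousarray(f[y:y+h,x:x+w]),None,fx=s,fy=s,interpolation=cv2.INTER_CUBIC)
c=np.clip(c*1.4,0,255).astype(np.uint8)
for d,col in ((.017,(255,0,255)),(.007,(0,255,255)),(-.003,(0,255,0)),(-.013,(255,255,0))):
    for sg in (1,-1):
        P=[p+R@np.array([a*.0095,sg*b,d]) for a,b in ((1,.0435),(1,.0625),(-1,.0625),(-1,.0435))]
        q=((proj("scene",P)-[x,y]+.5)*s).astype(np.int32); cv2.polylines(c,[q],True,col,1)
cv2.imwrite("pics/o10b.png",c)
E
```

```text
(no output)
```

View pics/o10b.png

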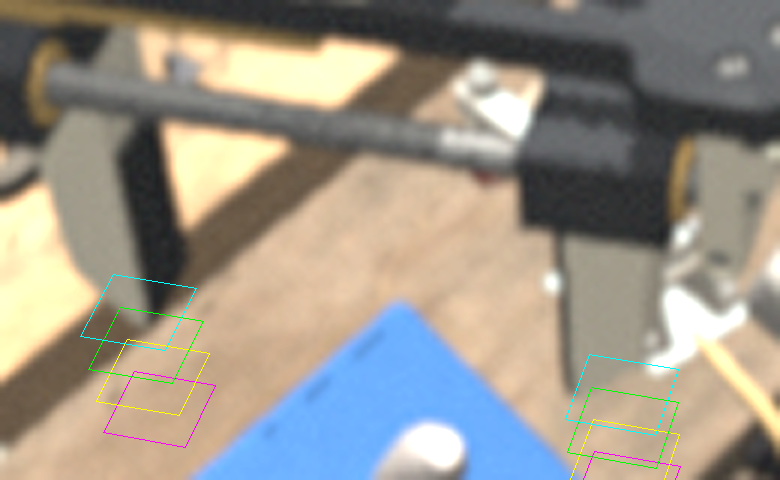

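```bash
python3 - <<'E'
from h import *
from g import down
def run(img,cam,p,R,g,x,y,w,h,s,out):
    p=np.array(p);f=cv2.imread(img)
    c=cv2.resize(np.ascontiguousarray(f[y:y+h,x:x+w]),None,fx=s,fy=s,interpolation=cv2.INTER_CUBIC)
    c=np.clip(c*1.6,0,255).astype(np.uint8)
    for d,col in ((.017,(255,0,255)),(.007,(0,255,255)),(-.003,(0,255,0)),(-.013,(255,255,0))):
        for sg in (1,-1):
            P=[p+R@np.array([a*.0095,sg*b,d]) for a,b in ((1,g),(1,g+.019),(-1,g+.019),(-1,g))]
            q=((proj(cam,P)-[x,y]+.5)*s).astype(np.int32); cv2.polylines(c,[q],True,col,1)
    cv2.imwrite(out,c)
run("pics/scene4.png","scene",[.4698,.1174,.2356],down(0,-15.6),.0268,225,170,110,110,6,"pics/o4.png")
E
```

```text
(no output)
```

View pics/o4.png

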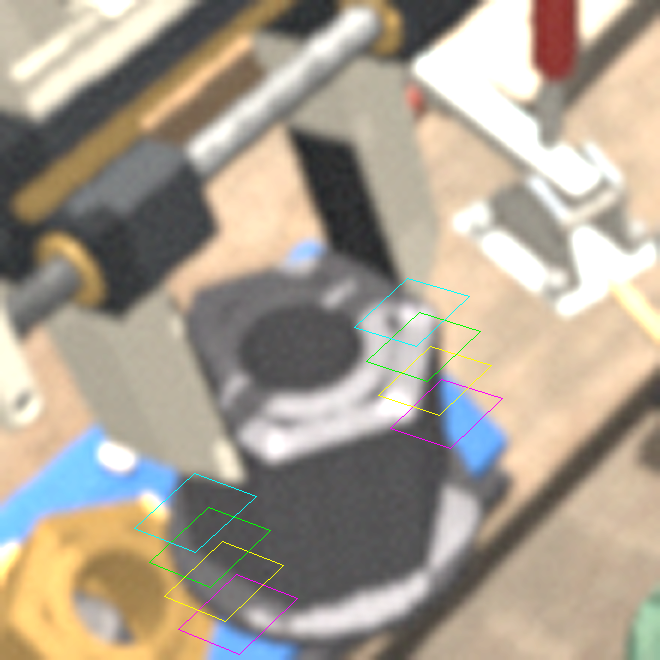

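```bash
python3 -m jog '[{"jaw":1.0,"tx":0,"ty":0,"tz":0.003,"ax":0,"ay":0,"az":0},{"jaw":1.0,"tx":0,"ty":0,"tz":0.003,"ax":0,"ay":0,"az":0},{"jaw":1.0,"tx":0,"ty":0,"tz":0.003,"ax":0,"ay":0,"az":0},{"jaw":1.0,"tx":0,"ty":0,"tz":0.003,"ax":0,"ay":0,"az":0},{"jaw":1.0,"tx":0,"ty":0,"tz":0.002,"ax":0,"ay":0,"az":0}]'
python3 - <<'E'
from h import *
from g import *
from cell import read_camera
st()
for cam,x,y,w,h,s in (("top",360,250,80,70,8),):
    f=read_camera(cam)["frame"][:,:,::-1]
    c=cv2.resize(np.ascontiguousarray(f[y:y+h,x:x+w]),None,fx=s,fy=s,interpolation=cv2.INTER_CUBIC)
    cv2.imwrite(f"pics/{cam}17c.png",c)
E
```

```text
t: 33.75
tool_pos: [0.4591, -0.128, 0.0661]
tool_rot: [[0.864, 0.084, 0.497], [0.072, -0.996, 0.044], [0.499, -0.002, -0.867]]
ft_force: [-0.5, -0.2, -0.7]
finger_gap: 0.0004
t 33.75 p [ 0.4591 -0.128   0.0661] yaw 4.7 z [ 0.497  0.044 -0.867] F [-0.5 -0.2 -0.7] T [-0.02  0.3  -0.01] gap 0.0004 q [-39.8  17.5 130.3  65.4  22.7 -14.1]
```

View pics/top17c.png

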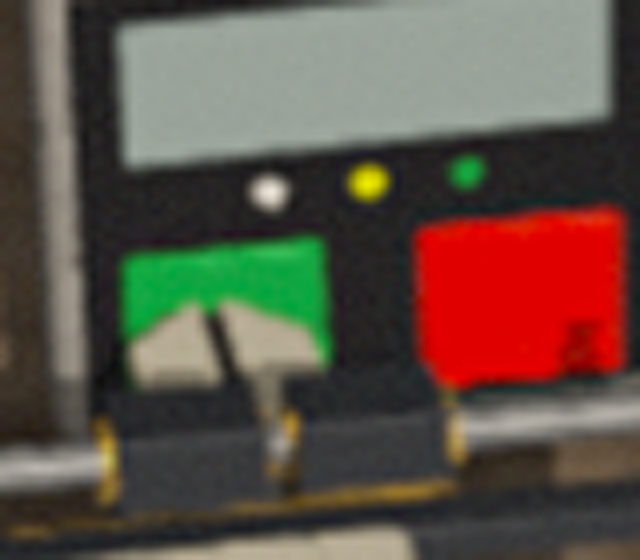

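```bash
python3 -m jog '[{"jaw":1.0,"tx":0,"ty":0,"tz":0.001,"ax":0,"ay":0,"az":0},{"jaw":1.0,"tx":0,"ty":0,"tz":0.001,"ax":0,"ay":0,"az":0},{"jaw":1.0,"tx":0,"ty":0,"tz":0,"ax":0,"ay":0,"az":0},{"jaw":1.0,"tx":0,"ty":0,"tz":0,"ax":0,"ay":0,"az":0},{"jaw":1.0,"tx":0,"ty":0,"tz":0,"ax":0,"ay":0,"az":0}]' | grep -E 't:|force'
python3 -m jog '[{"jaw":1.0,"tx":0,"ty":0,"tz":0.001,"ax":0,"ay":0,"az":0},{"jaw":1.0,"tx":0,"ty":0,"tz":0.0005,"ax":0,"ay":0,"az":0},{"jaw":1.0,"tx":0,"ty":0,"tz":0,"ax":0,"ay":0,"az":0},{"jaw":1.0,"tx":0,"ty":0,"tz":0,"ax":0,"ay":0,"az":0},{"jaw":1.0,"tx":0,"ty":0,"tz":0,"ax":0,"ay":0,"az":0}]'
```

```text
t: 34.42
tool_rot: [[0.864, 0.084, 0.497], [0.072, -0.996, 0.043], [0.499, -0.002, -0.867]]
ft_force: [-0.1, -0.2, -0.5]
t: 35.05
tool_pos: [0.4607, -0.1279, 0.0634]
tool_rot: [[0.864, 0.084, 0.497], [0.072, -0.996, 0.043], [0.499, -0.002, -0.867]]
ft_force: [0.5, -0.4, -0.5]
finger_gap: 0.0006
```

```bash
python3 -m jog '[{"jaw":1.0,"tx":0,"ty":0,"tz":0.001,"ax":0,"ay":0,"az":0},{"jaw":1.0,"tx":0,"ty":0,"tz":0.0005,"ax":0,"ay":0,"az":0},{"jaw":1.0,"tx":0,"ty":0,"tz":0,"ax":0,"ay":0,"az":0},{"jaw":1.0,"tx":0,"ty":0,"tz":0,"ax":0,"ay":0,"az":0},{"jaw":1.0,"tx":0,"ty":0,"tz":0,"ax":0,"ay":0,"az":0}]'
```

```text
t: 35.67
tool_pos: [0.4615, -0.1279, 0.0621]
tool_rot: [[0.864, 0.084, 0.497], [0.072, -0.996, 0.043], [0.499, -0.002, -0.867]]
ft_force: [0.1, -0.1, -0.3]
finger_gap: 0.0004
```

```bash
python3 -m jog '[{"jaw":1.0,"tx":0,"ty":0,"tz":0.001,"ax":0,"ay":0,"az":0},{"jaw":1.0,"tx":0,"ty":0,"tz":0.0005,"ax":0,"ay":0,"az":0},{"jaw":1.0,"tx":0,"ty":0,"tz":0,"ax":0,"ay":0,"az":0},{"jaw":1.0,"tx":0,"ty":0,"tz":0,"ax":0,"ay":0,"az":0},{"jaw":1.0,"tx":0,"ty":0,"tz":0,"ax":0,"ay":0,"az":0}]'
python3 - <<'E'
from h import *
from g import *
from cell import read_camera
st()
for cam,x,y,w,h,s in (("top",360,250,80,70,8),("scene",345,170,80,70,8)):
    f=read_camera(cam)["frame"][:,:,::-1]
    c=cv2.resize(np.ascontiguousarray(f[y:y+h,x:x+w]),None,fx=s,fy=s,interpolation=cv2.INTER_CUBIC)
    cv2.imwrite(f"pics/{cam}18c.png",c)
E
```

```text
t: 36.3
tool_pos: [0.4622, -0.1278, 0.0608]
tool_rot: [[0.864, 0.084, 0.497], [0.072, -0.996, 0.043], [0.499, -0.002, -0.867]]
ft_force: [0.1, 0.5, 0.7]
finger_gap: 0.0003
t 36.3 p [ 0.4622 -0.1278  0.0608] yaw 4.7 z [ 0.497  0.043 -0.867] F [0.1 0.5 0.7] T [-0.03  0.36  0.01] gap 0.0003 q [-39.4  18.6 130.3  67.7  22.2 -16.2]
```

View pics/top18c.png

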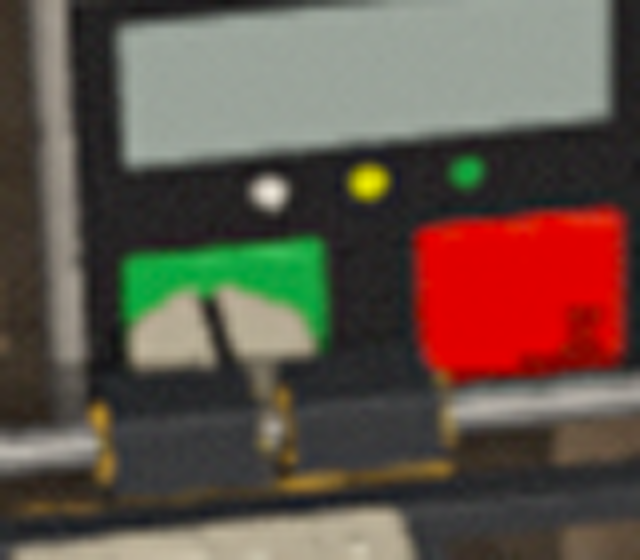

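View pics/scene18c.png

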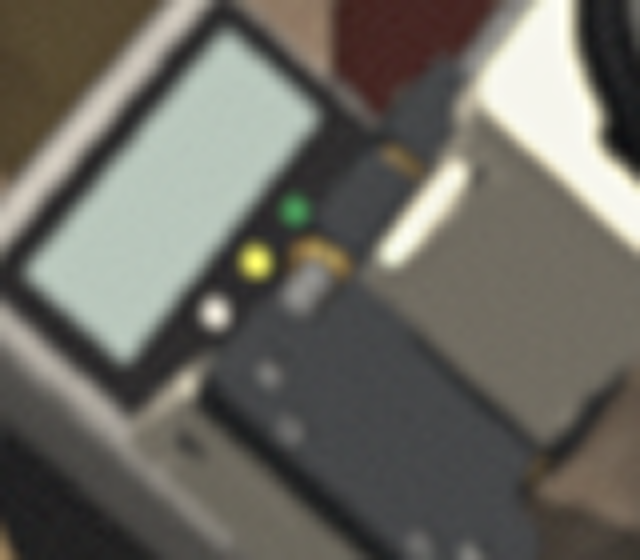

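```bash
python3 -m jog '[{"jaw":1.0,"tx":0,"ty":0,"tz":0.0005,"ax":0,"ay":0,"az":0},{"jaw":1.0,"tx":0,"ty":0,"tz":0.0005,"ax":0,"ay":0,"az":0},{"jaw":1.0,"tx":0,"ty":0,"tz":0.0005,"ax":0,"ay":0,"az":0},{"jaw":1.0,"tx":0,"ty":0,"tz":0,"ax":0,"ay":0,"az":0},{"jaw":1.0,"tx":0,"ty":0,"tz":0,"ax":0,"ay":0,"az":0}]'
```

```text
t: 37.02
tool_pos: [0.463, -0.1277, 0.0595]
tool_rot: [[0.864, 0.084, 0.497], [0.072, -0.996, 0.043], [0.499, -0.002, -0.867]]
ft_force: [-2.2, 0.1, 3.0]
finger_gap: 0.0003
```

```bash
python3 -m jog '[{"jaw":1.0,"tx":0,"ty":0,"tz":0.0007,"ax":0,"ay":0,"az":0},{"jaw":1.0,"tx":0,"ty":0,"tz":0.0007,"ax":0,"ay":0,"az":0},{"jaw":1.0,"tx":0,"ty":0,"tz":0.0006,"ax":0,"ay":0,"az":0},{"jaw":1.0,"tx":0,"ty":0,"tz":0,"ax":0,"ay":0,"az":0},{"jaw":1.0,"tx":0,"ty":0,"tz":0,"ax":0,"ay":0,"az":0}]'
```

```text
t: 37.65
tool_pos: [0.4636, -0.1277, 0.0585]
tool_rot: [[0.863, 0.084, 0.498], [0.072, -0.996, 0.043], [0.5, -0.001, -0.866]]
ft_force: [-14.5, 0.1, 21.2]
finger_gap: 0.0004
```

```bash
python3 -m jog '[{"jaw":1.0,"tx":0,"ty":0,"tz":0,"ax":0,"ay":0,"az":0},{"jaw":1.0,"tx":0,"ty":0,"tz":-0.002,"ax":0,"ay":0,"az":0},{"jaw":1.0,"tx":0,"ty":0,"tz":-0.01,"ax":0,"ay":0,"az":0},{"jaw":1.0,"tx":0,"ty":0,"tz":-0.03,"ax":0,"ay":0,"az":0},{"jaw":1.0,"tx":0,"ty":0,"tz":-0.04,"ax":0,"ay":0,"az":0}]'
python3 -m jog '[{"jaw":1.0,"tx":0,"ty":0,"tz":-0.04,"ax":0,"ay":0,"az":0},{"jaw":1.0,"tx":0,"ty":0,"tz":-0.04,"ax":0,"ay":0,"az":0},{"jaw":1.0,"tx":0,"ty":0,"tz":0,"ax":0,"ay":0,"az":0},{"jaw":1.0,"tx":0,"ty":0,"tz":0,"ax":0,"ay":0,"az":0},{"jaw":1.0,"tx":0,"ty":0,"tz":0,"ax":0,"ay":0,"az":0}]'
python3 - <<'E'
from g import *
from cell import read_camera,spotter
import cv2
st()
for c in ("scene","top"):
    f=read_camera(c)["frame"][:,:,::-1]; cv2.imwrite(f"pics/{c}20.png",f)
    for q in ("black_nut","brass_nut_mid","oil_can"): print(c,q,[(round(b["confidence"],2),np.round(b["position"],4).tolist()) for b in spotter.boxes_of(c,q)[:1]])
b=cv2.imread("pics/scene20.png")
x,y,w,h,s=255,285,60,65,9
c=cv2.resize(b[y:y+h,x:x+w],None,fx=s,fy=s,interpolation=cv2.INTER_CUBIC)
c=np.clip(c.astype(float)*2,0,255).astype(np.uint8)
for i in range(0,w,10): cv2.putText(c,str(x+i),(i*s,10),0,.4,(255,255,255),1); c[:,i*s]=(c[:,i*s]*.6+60).astype(np.uint8)
for i in range(0,h,10): cv2.putText(c,str(y+i),(0,i*s+12),0,.4,(255,255,255),1); c[i*s]=(c[i*s]*.6+60).astype(np.uint8)
cv2.imwrite("pics/s20d.png",c)
E
```

```text
t: 38.28
tool_pos: [0.4224, -0.1309, 0.1287]
tool_rot: [[0.865, 0.084, 0.495], [0.071, -0.996, 0.045], [0.497, -0.003, -0.868]]
ft_force: [1.0, -1.1, -0.1]
finger_gap: 0.0005
t: 38.9
tool_pos: [0.3833, -0.1341, 0.197]
tool_rot: [[0.864, 0.084, 0.496], [0.071, -0.996, 0.046], [0.498, -0.004, -0.867]]
ft_force: [0.3, 0.0, 0.3]
finger_gap: 0.0004
t 38.9 p [ 0.3833 -0.1341  0.197 ] yaw 4.7 z [ 0.496  0.046 -0.867] F [0.3 0.  0.3] T [ 0.01  0.29 -0.01] gap 0.0004 q [-51.7  -5.6 126.8  34.7  47.   12.1]
scene black_nut [(0.96, [0.4633, 0.1286, 0.0708])]
scene brass_nut_mid [(0.6, [0.5723, 0.1164, 0.0943])]
scene oil_can [(0.73, [0.4279, 0.0068, 0.0576])]
top black_nut [(0.57, [0.4732, 0.1093, 0.0856])]
top brass_nut_mid [(0.76, [0.5817, 0.1041, 0.0938])]
top oil_can [(0.9, [0.4375, -0.0095, 0.0661])]
```

View pics/s20d.png

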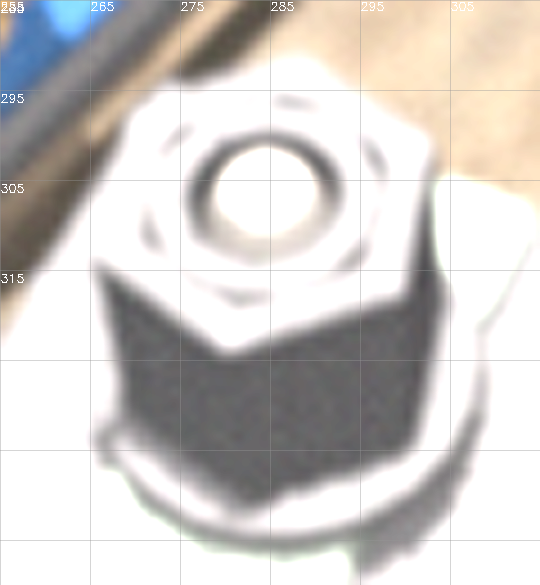

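View pics/scene20.png

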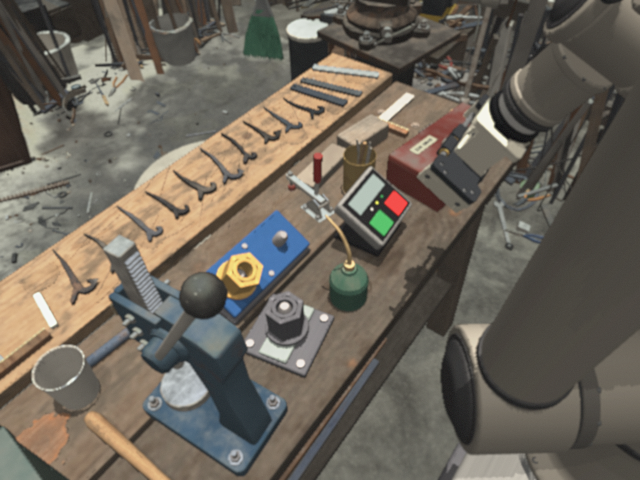

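View pics/top20.png

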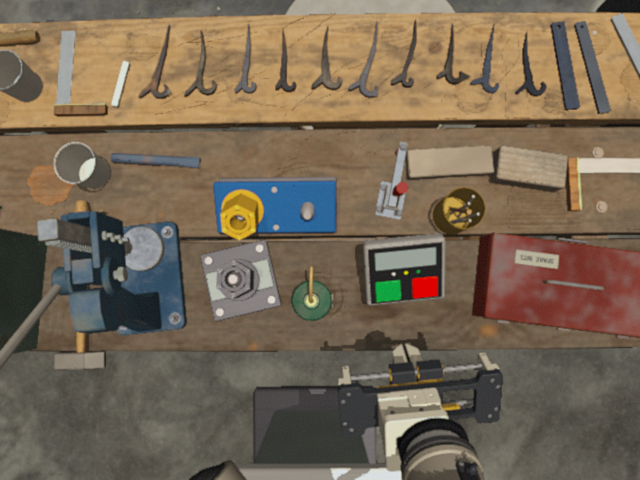

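```bash
python3 - <<'E'
from fitnut import *
for xy in ((.4747,.1172),(.4747,.1185)):
    fit([(286.5,291),(303,302),(300,318),(280.5,324),(266,314.5),(270,298)],[(283,341.5),(269.3,330.5),(301,335)],(284.2,306.5),345.5,308.7,np.radians(-58),xy)
E
```

```text
[0.4746 0.1167 0.0242] 59.278037149437274 4.706768741840177
[[1.4, -0.1], [-0.0, -1.4], [-0.3, -0.6], [0.0, 0.2], [-0.7, -0.8], [-0.6, -0.8], [0.1, 0.5], [-0.7, 1.2], [0.4, 0.3], [0.1, 0.6], [1.5, 0.0], [-0.1, -0.5]]
[0.4743 0.1173 0.0252] 59.424419388021484 5.530146189921531
[[1.2, -0.1], [-0.1, -1.4], [-0.3, -0.6], [-0.0, 0.3], [-0.8, -0.7], [-0.8, -0.8], [0.1, 0.5], [-0.8, 1.3], [0.3, 0.3], [0.0, 0.6], [1.6, -0.0], [-0.4, -1.2]]
```

```bash
python3 -c "
from cell import close_job
print(close_job())"
```

```text
the job is handed in; nothing more can be done
None
```

The black nut is on the stud, run on clockwise to the stop and let go. I then pressed the green key once and handed the job in at about 39 s of the 72 s. The hand-in gives no verdict, so what follows comes from my own checks.

- **Nut on the stud:** I drew it off its peg, set it over the stud and felt the crest at about 10 N. I re-gripped it upright and backed it off about 20°. It then sank about 15 mm with almost no resistance. Clockwise it sank evenly and stopped after about 75°. A short test turn met 0.48 Nm without moving it, so I took that as the hard stop.
- **Nut, last look:** A fit to the last picture puts its middle 33 to 34 mm below the stud tip (stop is 33 mm) and within about 1 mm of the stud's axis. The fit assumes it stands upright, and it looks so in the picture.
- **Green key:** It took about 26 N and was released; the force was back to zero after I pulled away. The tip stayed on the green key and off the red one.
- **Brass nut and oil can:** The last network readings are within about 5 mm of the first, which is about their accuracy. The robot touches nothing.

**A check that disagreed:** In the pictures the fingertips sit about 35 mm further back than the stated 17 mm ahead of the TCP. So the nut was held only by the top part of its flats. The key was reached later than calculated, so I went in slowly until I felt contact.

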